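# Condiments back into their rack by height

### The arm

A 6-joint arm with a two-finger parallel gripper is mounted at the origin on a cart in front of the work surface, level with it; the furniture and walls round the work are solid. World frame = base frame: x ahead of the robot, y to its left, z up, the work surface at z = 0. Lengths are in m, angles in rad, forces in N, time in s.
With the tool pointing down it reaches from about 0.25 to 0.8 m from the base axis. Payload 3.9 kg.
Tool frame: the origin (TCP) lies on the centre line of the jaws, within the pads' length; the fingertips stand bot.nose_length ahead of it and the grasp point (between the pads) lies 5 mm behind it (bot.nose_length is the distance from the TCP to the fingertips, in m); z points along the fingers, y is the direction in which the jaws open and shut (so a half turn about z gives the same grasp; the last joint's range is limited). The gripper opens to 85 mm and grips with 20 to 120 N. Pads are 22 mm wide; open, the fingers measure 114 mm over their backs; the gripper's body (76 mm by 85 mm) begins 54 mm behind the grasp point. The pads swing forward as they close: fully open they stand 13 mm farther back than shut.
Start: joints at [-1.164, 0.26, -0.138, 1.173, 0, 1.571], TCP at [0.208, -0.482, 0.219] pointing down, gripper open.
Joint ranges: [-2.78, 2.78], [-0.83, 1.72], [-1.28, 1.37], [-1.9, 2.12], [-1.57, 1.48], [-3.14, 3.14]. Speed limits (rad/s): [2.57, 2.57, 3.14, 3.14, 3.14, 3.14].

### API

Orientations are given as a unit quaternion [x, y, z, w].
In Python, from rig import sensors, snapshot, workorder, spotter, bot gives the robot as it stands.
- The arm moves only by the shell command python3 -m jog 'ROWS' [FORCE]. ROWS is JSON, a list of rows, each a list of 7 numbers: the turn, a rotation vector about the tool's x, y, z in units of 0.1 rad (1.0 is 0.1 rad), then the shift along the tool's x, y, z in units of 0.06 m (1.0 is 0.06 m), then the finger opening in mm, from 0 to 85.4. In form: [[wx, wy, wz, tx, ty, tz, gripper], ...]. A call has exactly 10 rows; each row shifts and turns the commanded pose from where the row before left it, along the tool's axes as they then stand; what a row does not reach is not made up. A row lasts 1/8 s, in which the tool goes at most 62.5 mm and 10.7 degrees, less where a joint would pass 70% of its speed; a pose out of reach is approached as far as the arm can. A call with a number of a shift or a turn outside -1 to 1 is refused whole. A call with a gripper value outside its range is refused whole. The fingers move at their own pace and stop on an object; FORCE is the grip in N (left out, the last holds). Time passes only in rows, so rows that do not move let the fingers close, or fill a call up. It gives the time, the measured TCP pose, the force and the opening at its end, in the units of the state.
- sensors.state(): the state, without advancing time (a new reading comes with each control period).
- snapshot(name): name is "scene" or "top"; returns a dict with "image" (384x512x3 uint8, red, green, blue), "camera_matrix" (3x3 intrinsics, pixels), "R" (3x3) and "t" (3): a world point X has camera coordinates R X + t. Camera axes: x right, y down, z forward; pixel columns grow to the right and rows downward; lengths in m; the calibration is good to about 2 mm. A picture is of the moment at which its call begins. There is no depth.
- workorder.job_done(): hands the job in, once; it reports no verdict.
Trained networks look in a picture, given as the dict that the camera call returned (one of the last four; its "shot" number tells which), for a name from the list of things; names that differ only in an ending like _2 or _b are one class to them, and where a whole thing is asked for, a point or a joint stands for the part that bears it (a point fixed in the world has none). Each returns a list of dicts, best first, with "confidence" (0 to 1); they miss things now and then, are a little off and sometimes report something else, mostly with a low value. They report only what shows in the picture. A call takes as long as a camera call. They do not tell look-alikes from the thing itself.
- spotter.find_in(picture, thing): "uv" ([column, row] in pixels, amid what is visible of it).
- spotter.pinpoint(picture, thing): "uv" ([column, row] in pixels: a listed point, or the origin of a listed thing).
The state is a dict: "t": time; "qpos": joint angles; "qvel": joint speeds; "tau": joint torques, N m; "tool_pos": TCP position; "tool_rot": TCP orientation; "wrist_force": force on the tool from outside, world axes, zero at the start; "ft_torque": the same for the moment, N m; "opening": finger opening in m.
Only numpy, scipy, OpenCV 4.12 (cv2) and the standard library are available. Lean on these libraries where they do the work, as an engineer would, in place of code of your own. Each camera call takes 0.05 s, during which the arm holds its last target.

### The job

Put the four condiments (sauce bottle, wooden pepper mill, red-capped spice jar and jam jar) back into the dark wooden rack in order of height: the tallest in the well next to the tall end board with the hand-hole, then stepping down to the shortest in the well at the low end. Each must stand upright, right down in its own well; knock none of them over, and leave the blue mug where it is.

Things in the scene. Friction and masses are not known exactly. Their poses are not given: they have to be found in the camera images.
- sauce_bottle: sauce bottle with green cap, grey-brown contents and a white and red label, 198 mm tall, 60 mm across its round body, tapering from the shoulder to the cap: the fingers meet a cone, 60 mm across at 100 mm height, 41 mm at 158 mm and 28 mm at the top; loose; origin at the centre of its underside, z up its axis; 0.3 to 0.6 kg
- pepper_mill: turned brown wooden pepper mill with a small metal knob, 150 mm tall, 58 mm across the foot, head 48 mm across between 110 and 139 mm height; loose; origin at the centre of its underside, z up its axis
- spice_jar: spice jar with a red cap and red-brown label, 106 mm tall, 42 mm across, cap 45 mm; loose; origin at the centre of its underside, z up its axis
- jam_jar: jam jar with red contents and whitish lid, 85 mm tall, 60 mm across; loose; origin at the centre of its underside, z up its axis
- well_a: round cork disc, 77 mm across and 2 mm thick, that lines one of the four wells of the dark wooden rack; origin at the centre of its underside, 12 mm above the table (the seat, its top, is at 14 mm). The well round it is 80 mm wide and its wooden rim is 24 mm above the table. Well a is at one end of the row; its neighbours follow at 88 mm: a, b, c, d.
- well_b: round cork disc, 77 mm across and 2 mm thick, that lines one of the four wells of the dark wooden rack; origin at the centre of its underside, 12 mm above the table (the seat, its top, is at 14 mm). The well round it is 80 mm wide and its wooden rim is 24 mm above the table. Second in the row, between a and c.
- well_c: round cork disc, 77 mm across and 2 mm thick, that lines one of the four wells of the dark wooden rack; origin at the centre of its underside, 12 mm above the table (the seat, its top, is at 14 mm). The well round it is 80 mm wide and its wooden rim is 24 mm above the table. Third in the row, between b and d.
- well_d: round cork disc, 77 mm across and 2 mm thick, that lines one of the four wells of the dark wooden rack; origin at the centre of its underside, 12 mm above the table (the seat, its top, is at 14 mm). The well round it is 80 mm wide and its wooden rim is 24 mm above the table. Well d is at the other end of the row from a.
- end_tall: the tall end board of the rack, dark wood, 110 x 14 mm and 125 mm high, with a hand-hole near its top; it stands across the row beyond either well a or well d, 54 mm from that well's centre (a plain board 42 mm high closes the other end); fixed; origin at the centre of its foot on the table, its y axis along the row of wells. The rack's base is 104 mm wide, 358 mm long and fixed to the table
- blue_mug: small blue mug, white inside, 53 mm high, 59 mm across with a handle that makes it 84 mm; it stands loose among the condiments and is not part of the job; origin at table height in the middle of that length, handle included (the cup stands 12 mm to its +y, the handle points to its -y)
There are look-alikes about, which are no part of the job. What is shaped like the jam_jar but pink or yellow is not meant. Leave any purple look-alike of the spice_jar alone.

How it is judged:
By the outcome, as a careful person would: the job done as asked, in the order asked, and still so for the second after the job is handed in, with the robot touching nothing.
It also fails if it takes over 109 s, if anything falls off the work surface, if the arm or the gripper's body presses on something with over 40 N, if the wrist force passes 120 N, or if a joint passes its speed limit or range.

## Working session

There is one attempt and no reset: what is moved stays moved. The work goes in short steps, Python scripts to look and compute and a shell command to move; the robot and the scene stay as the last step left them, time stands still between calls to the robot, and variables do not carry over. Pictures are saved under pics/ and viewed, and the job is handed in when it is done.

```bash
ls; mkdir -p pics
python3 - <<'E'
from rig import sensors, snapshot, spotter, bot
import cv2,json
print(bot.nose_length); s=sensors.state(); print(s)
for n in ("scene","top"):
    p=snapshot(n); cv2.imwrite(f"pics/{n}0.png",cv2.resize(p["image"][:,:,::-1],(768,576),interpolation=cv2.INTER_CUBIC))
    print(n,p["camera_matrix"].tolist(),p["R"].tolist(),p["t"].tolist())
    for th in ["sauce_bottle","pepper_mill","spice_jar","jam_jar","well_a","end_tall","blue_mug"]:
        print(th,[(list(map(lambda v:round(float(v),1),d["uv"])),round(d["confidence"],2)) for d in spotter.pinpoint(p,th)])
E
```

```text
pics
0.014
{'t': 0.0, 'qpos': array([-1.16401605e+00,  2.60707190e-01, -1.39399606e-01,  1.17267846e+00,
        5.35937756e-06,  1.57080646e+00]), 'qvel': array([-0.00019574, -0.00017906, -0.00064295, -0.00095987,  0.00088701,
       -0.00045708]), 'tau': array([ 7.85273169e-04, -4.05680823e+01,  2.53920418e+01,  1.85775524e-02,
        2.88846741e-04,  3.67731957e-06]), 'tool_pos': array([ 0.20743891, -0.48150609,  0.21834121]), 'tool_rot': array([ 9.79387970e-01,  2.01985682e-01, -1.98253114e-04, -9.74506313e-04]), 'wrist_force': array([-0.34722213,  0.17574649, -0.71609645]), 'ft_torque': array([-0.03794178,  0.05442139, -0.04123954]), 'opening': 0.08521426996740905}
scene [[484.79900394751917, 0.0, 261.0454709128056], [0.0, 484.79900394751917, 194.41402655750443], [0.0, 0.0, 1.0]] [[-0.48662989192593203, -0.8735441616328813, 0.010580451845845329], [-0.7471542218361377, 0.4098839241619893, -0.523216721355505], [0.45271615508681745, -0.2625181258326272, -0.8521339780414426]] [0.26203704211703965, 0.4172993898507446, 0.9473816929364092]
sauce_bottle [([185.5, 275.0], 0.92), ([225.8
[... 520 characters left out ...]
3129022616], [0.0, 0.0, 1.0]] [[-0.01287105598418925, -0.9997149962048613, 0.020106274666538172], [-0.9976369375668548, 0.01148191439011812, -0.0677399914685987], [0.06748982678952202, -0.02093064750676402, -0.9975003916163985]] [0.010957878958552691, 0.5254306768989583, 0.8885844369211713]
sauce_bottle [([164.2, 233.7], 0.61)]
pepper_mill [([365.4, 229.5], 0.92), ([306.8, 224.0], 0.31)]
spice_jar [([212.3, 265.7], 0.74), ([207.6, 230.7], 0.7)]
jam_jar [([295.6, 263.0], 0.96), ([255.7, 266.0], 0.92), ([309.3, 222.8], 0.74)]
well_a [([280.4, 155.6], 0.83), ([207.3, 156.0], 0.74), ([309.4, 155.3], 0.69), ([240.9, 159.4], 0.61)]
end_tall [([185.5, 159.6], 0.9)]
blue_mug [([253.6, 228.0], 0.71)]
```

View pics/scene0.png

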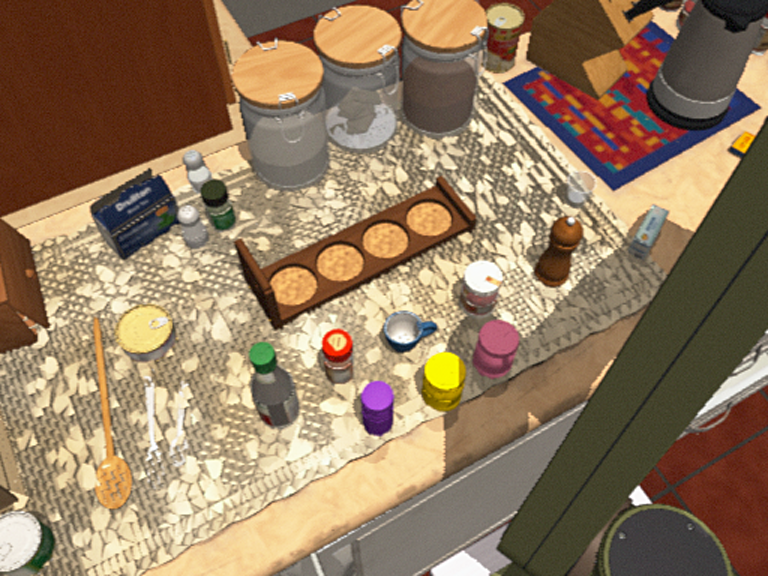

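View pics/top0.png

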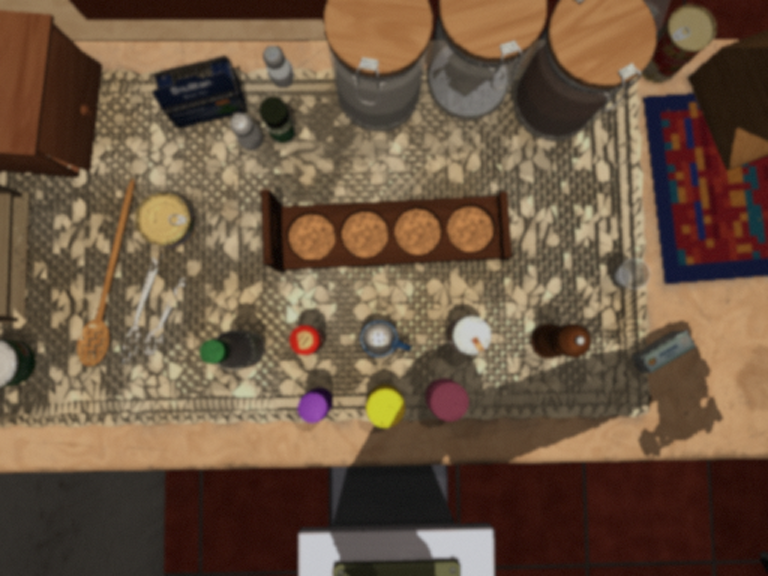

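Candidates in the scene view (768-px picture):
- **Jam jar:** white lid (482,287) is the target. Yellow (443,380) and pink (496,348) are look-alikes.
- **Spice jar:** red cap (337,355) is the target. Purple (377,407) is a look-alike.
- **Bottle:** (272,385).
- **Mill:** (557,250).
- **Rack:** the tall board is at the left end (260,285).

Next I'll check these in crops and measure.

```bash
cat > h.py <<'E'
import numpy as np,cv2
from rig import sensors, snapshot, spotter, bot
def hit(p,uv,z):
    R=np.array(p["R"]);t=np.array(p["t"]);K=np.array(p["camera_matrix"])
    d=R.T@np.linalg.solve(K,[uv[0],uv[1],1.]); c=-R.T@t
    return c+d*(z-c[2])/d[2]
def proj(p,X):
    q=p["camera_matrix"]@(np.array(p["R"])@np.array(X)+p["t"]); return q[:2]/q[2]
def crop(p,u0,v0,w,h,s,name):
    im=p["image"][v0:v0+h,u0:u0+w,::-1]; cv2.imwrite("pics/"+name,cv2.resize(im,None,fx=s,fy=s,interpolation=cv2.INTER_CUBIC))
E
python3 - <<'E'
from h import *
pos={"scene":{"sauce_bottle":(185.5,275),"pepper_mill":(367.1,187.1),"spice_jar":(225.6,250.8),"jam_jar":(319,204.1),"w1":(193.7,191),"w2":(227.9,176.3),"w3":(258,159.9),"w4":(285.3,148.9),"end":(179.6,205.3),"mug":(273.8,227.9)},
"top":{"sauce_bottle":(164.2,233.7),"pepper_mill":(365.4,229.5),"spice_jar":(207.6,230.7),"jam_jar":(309.3,222.8),"w1":(207.3,156),"w2":(240.9,159.4),"w3":(280.4,155.6),"w4":(309.4,155.3),"end":(185.5,159.6),"mug":(253.6,228)}}
for n in pos:
    p=snapshot(n); print(n)
    for k,v in pos[n].items(): print(k,hit(p,v,0.012 if k[0]=='w' else 0)[:2].round(3))
    if n=="scene": crop(p,150,120,250,180,3.2,"sc_crop.png")
    else: crop(p,120,120,290,180,2.75,"top_crop.png")
    im=cv2.cvtColor(p["image"],cv2.COLOR_RGB2HSV).astype(int);H,S,V=im[...,0],im[...,1],im[...,2]
    masks={"green":((H>50)&(H<80)&(S>120)&(V>60),.19),"red":(((H<6)|(H>175))&(S>190)&(V>120),.1),"white":((S<40)&(V>150),.083),"cork":((H>5)&(H<20)&(S>100)&(V>120),.014)}
    for k,(m,z) in masks.items():
        c,l,st,ce=cv2.connectedComponentsWithStats(m.astype(np.uint8))
        for i in range(1,c):
            if st[i,4]>60 : 
                X=hit(p,ce[i],z)
                if abs(X[1])<.4 and .25<X[0]<.75: print(k,st[i].tolist(),ce[i].round(1),X.round(3))
E
```

```text
scene
sauce_bottle [0.45  0.243]
pepper_mill [ 0.445 -0.252]
spice_jar [0.46  0.138]
jam_jar [ 0.461 -0.119]
w1 [0.636 0.135]
w2 [0.634 0.042]
w3 [ 0.642 -0.048]
w4 [ 0.638 -0.128]
end [0.622 0.181]
mug [0.458 0.01 ]
green [167, 228, 17, 21, 233] [174.7 237.4] [0.448 0.241 0.19 ]
red [215, 220, 20, 20, 158] [224.  230.1] [0.461 0.135 0.1  ]
white [378, 110, 16, 25, 126] [383.2 125.8] [ 0.539 -0.349  0.083]
white [309, 174, 26, 23, 402] [321.1 184. ] [ 0.468 -0.118  0.083]
white [256, 207, 21, 22, 289] [266.4 218.6] [0.449 0.037 0.083]
white [198, 213, 22, 32, 269] [207.3 226.8] [0.494 0.16  0.083]
white [113, 269, 10, 36, 115] [118.2 285.8] [0.459 0.378 0.083]
white [190, 283, 18, 24, 172] [198.4 298.4] [0.356 0.246 0.083]
white [198, 297, 28, 22, 191] [211.1 306.7] [0.328 0.232 0.083]
white [124, 304, 8, 12, 61] [126.8 310. ] [0.403 0.381 0.083]
white [137, 307, 11, 12, 91] [142.3 311.6] [0.385 0.355 0.083]
cork [273, 124, 23, 10, 67] [285.3 129.7] [ 0.692 -0.159  0.014]
cork [270, 135, 31, 32, 613] [284.6 147.3] [ 0.642 -0.128  0.014]
cork [371, 144, 18, 16, 170] [379.5 152.8] [ 0.
[... 810 characters left out ...]
en [135, 227, 15, 14, 167] [142.  233.8] [0.45  0.243 0.19 ]
red [193, 217, 20, 19, 165] [202.7 226.1] [0.463 0.136 0.1  ]
white [88, 180, 16, 40, 121] [ 96.  196.7] [0.533 0.38  0.083]
white [302, 211, 26, 25, 442] [314.1 222.2] [ 0.469 -0.115  0.083]
white [246, 219, 13, 12, 125] [252.  224.6] [0.465 0.027 0.083]
cork [298, 138, 30, 30, 699] [312.8 152.5] [ 0.644 -0.128  0.014]
cork [263, 140, 30, 30, 703] [277.9 154.3] [ 0.64  -0.04   0.014]
cork [228, 142, 30, 30, 701] [242.8 156.1] [0.637 0.048 0.014]
cork [193, 144, 30, 29, 701] [207.6 157.8] [0.633 0.136 0.014]
cork [197, 220, 13, 14, 118] [202.8 226.1] [0.463 0.148 0.014]
cork [0, 280, 249, 35, 7055] [119.6 297.1] [0.295 0.349 0.014]
```

View pics/sc_crop.png

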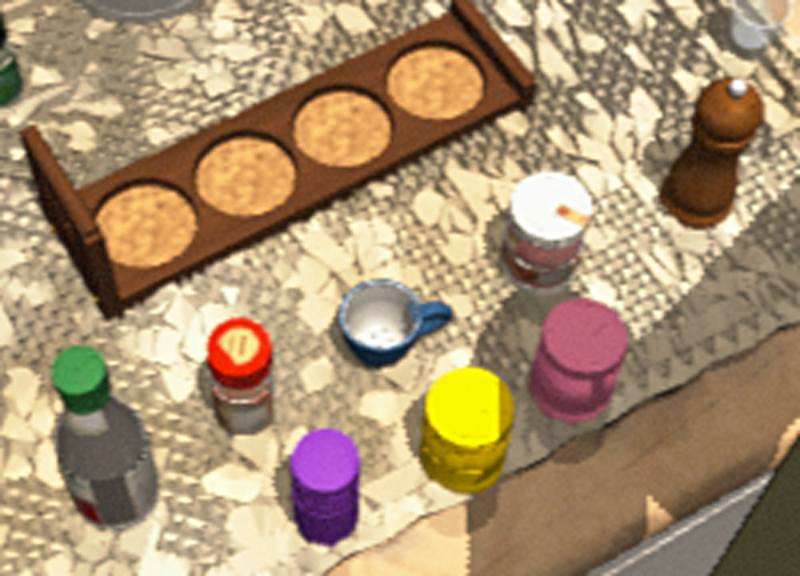

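View pics/top_crop.png

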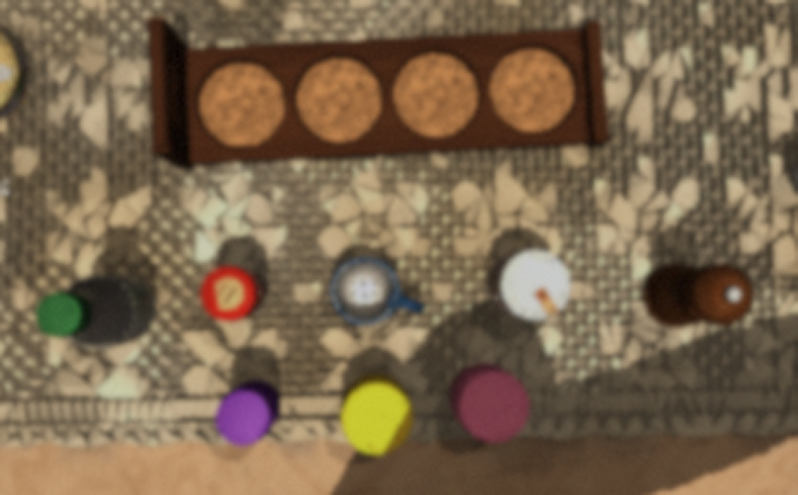

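```bash
python3 - <<'E'
from h import *
for n,uv in(("scene",(380.9,147.5)),("top",(386.9,227.3))):
    p=snapshot(n)
    print(n,hit(p,uv,.147).round(3))
    for X in ((.447,-.255,0),(.448,.242,0),(.462,.136,0),(.468,-.116,0)):print(proj(p,X).round(1))
p=snapshot("top"); print("pink",hit(p,(298,267),.085).round(3))
E
python3 -m jog '[[0,0,-1,0,0,-0.15,85],[0,0,-1,0,0,-0.15,85],[0,0,-1,0,0,-0.15,85],[0,0,-1,0,0,-0.15,85],[0,0,-1,0,0,-0.15,85],[0,0,-1,0,0,-0.15,85],[0,0,-1,0,0,-0.15,85],[0,0,-1,0,0,-0.15,85],[0,0,-1,0,0,-0.15,85],[0,0,-1,0,0,-0.15,85]]' 60
```

```text
scene [ 0.454 -0.262  0.147]
[367.5 186. ]
[186.4 275.5]
[225.8 249.7]
[316.3 202.6]
top [ 0.456 -0.259  0.147]
[364.1 230.5]
[165.7 232.7]
[208.3 226.6]
[308.8 222.9]
pink [ 0.368 -0.076  0.085]
t: 2.3
tool_pos: [0.2077, -0.4821, 0.3095]
tool_rot: [0.762, 0.648, -0.0, -0.0]
wrist_force: [-0.2, -0.6, 0.1]
opening: 0.0853
```

```bash
python3 -m jog '[[0,0,-0.8,0,0,0,85],[0,0,-0.8,0,0,0,85],[0,0,0,0.465,0.508,0,85],[0,0,0,0.465,0.508,0,85],[0,0,0,0.465,0.508,0,85],[0,0,0,0.465,0.508,0,85],[0,0,0,0.465,0.508,0,85],[0,0,0,0.465,0.508,0,85],[0,0,0,0.465,0.508,0,85],[0,0,0,0.465,0.508,0,85]]'
python3 - <<'E'
from h import *
p=snapshot("scene"); crop(p,150,20,330,250,2.4,"a1.png")
p=snapshot("top"); crop(p,150,100,330,250,2.4,"a2.png")
s=sensors.state(); print(proj(p,s["tool_pos"]), s["tool_pos"])
E
```

```text
t: 3.55
tool_pos: [0.4534, -0.2589, 0.3093]
tool_rot: [0.709, 0.706, 0.0, 0.0]
wrist_force: [-0.4, 0.1, 0.2]
opening: 0.0852
[420.81496574 228.492637  ] [ 0.45493783 -0.25763285  0.30891151]
```

View pics/a1.png

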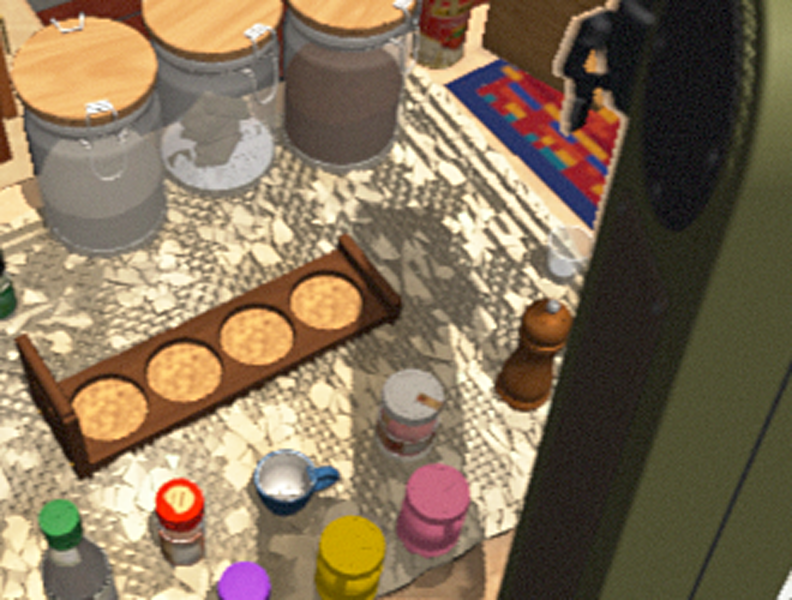

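View pics/a2.png

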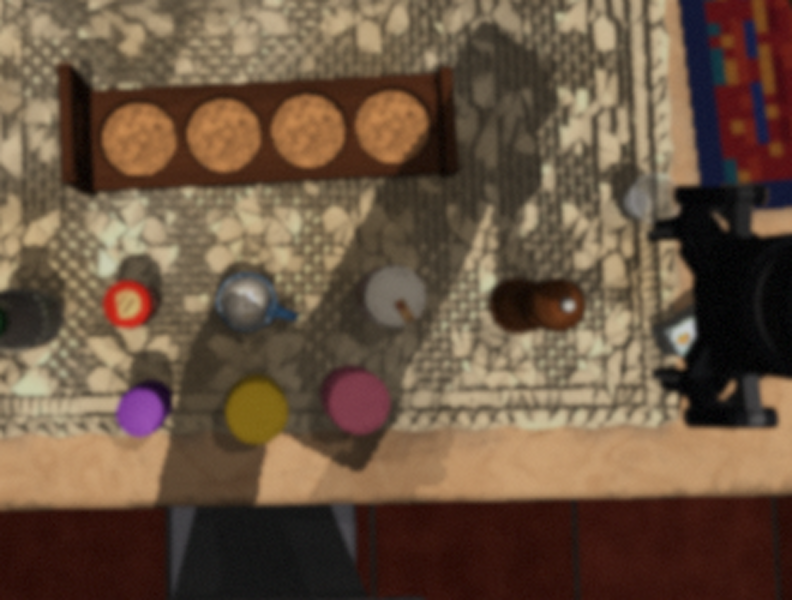

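```bash
python3 -m jog '[[0,0,0,-0.02,-0.05,0.5,85],[0,0,0,0,0,0.5,85],[0,0,0,0,0,0.5,85],[0,0,0,0,0,0.5,85],[0,0,0,0,0,0.5,85],[0,0,0,0,0,0.45,85],[0,0,0,0,0,0.2,85],[0,0,0,0,0,0,85],[0,0,0,0,0,0,40],[0,0,0,0,0,0,40]]' 50
python3 -m jog '[[0,0,0,0,0,0,40],[0,0,0,0,0,0,40],[0,0,0,0,0,0,40],[0,0,0,0,0,0,40],[0,0,0,0,0,-0.2,40],[0,0,0,0,0,-0.2,40],[0,0,0,0,0,-0.2,40],[0,0,0,0,0,-0.2,40],[0,0,0,0,0,-0.2,40],[0,0,0,0,0,0,40]]'
python3 - <<'E'
from h import *
p=snapshot("scene"); crop(p,150,20,330,250,2.4,"a3.png")
print(sensors.state()["tool_pos"])
E
```

```text
t: 4.9
tool_pos: [0.4503, -0.2617, 0.1214]
tool_rot: [0.709, 0.706, 0.0, 0.001]
wrist_force: [-0.4, 0.3, 0.8]
opening: 0.0512
t: 6.15
tool_pos: [0.4502, -0.2616, 0.1815]
tool_rot: [0.709, 0.706, 0.0, 0.001]
wrist_force: [0.7, -0.1, -0.3]
opening: 0.0399
[ 0.44975814 -0.26131141  0.18070792]
```

View pics/a3.png

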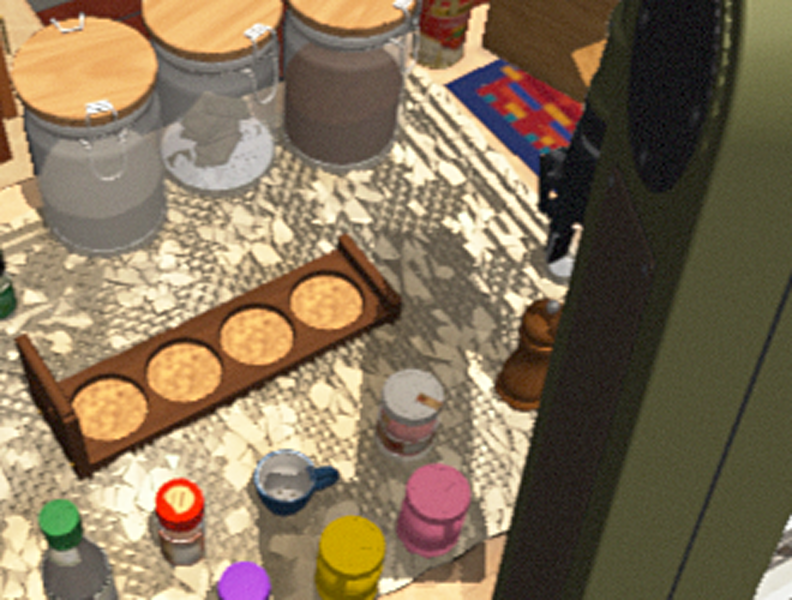

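The jaws closed to 40 mm, so the 48 mm head isn't held. I'll check how they line up with the mill.

Run:
```python
from h import *
p=snapshot("top"); crop(p,300,150,200,150,4,"a4.png")
s=sensors.state()["tool_pos"]
print(s,proj(p,s),proj(p,s+[0,0,-.014]))
print([ (d["uv"],d["confidence"]) for d in spotter.pinpoint(p,"pepper_mill")])
```

```text
[ 0.44938458 -0.26110954  0.18017861] [393.75014055 230.61824308] [391.16561278 230.51538797]
[([366.7, 227.5], 0.57)]
```

View pics/a4.png

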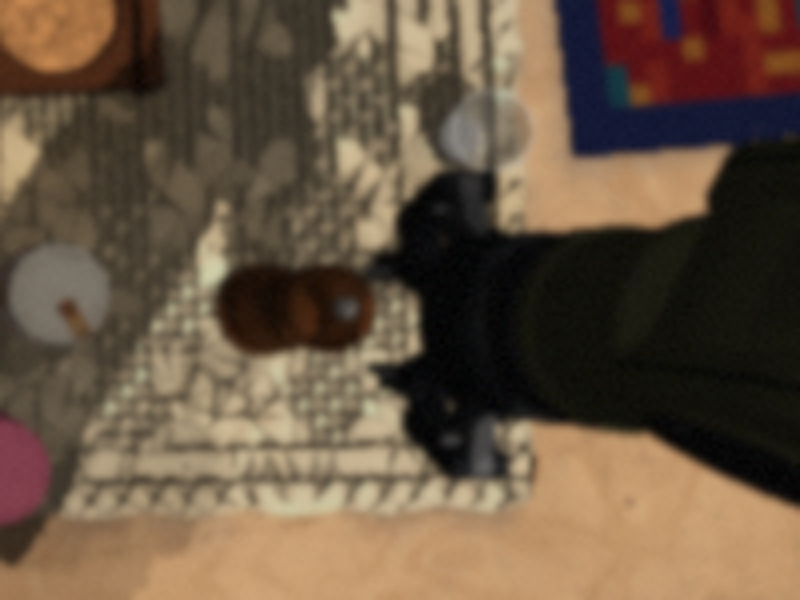

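```bash
python3 -m jog '[[0,0,0,0,0,0,85],[0,0,0,0,0,0,85],[0,0,0,0,0,0,85],[0,0,0,0,0,0,85],[0,0,0,0,0,0.25,85],[0,0,0,0,0,0.25,85],[0,0,0,0,0,0.25,85],[0,0,0,0,0,0.25,85],[0,0,0,0,0,0,85],[0,0,0,0,0,0,85]]'
python3 - <<'E'
from h import *
p=snapshot("top"); crop(p,320,170,133,100,6,"a5.png")
s=sensors.state()["tool_pos"]
print(s,proj(p,s),proj(p,s+[0,0,-.014]))
p=snapshot("scene"); crop(p,300,80,133,150,4,"a6.png")
print(proj(p,s))
E
```

```text
t: 7.55
tool_pos: [0.4496, -0.2612, 0.1203]
tool_rot: [0.708, 0.706, 0.0, 0.0]
wrist_force: [-0.4, -0.6, -0.1]
opening: 0.085
[ 0.44990994 -0.26136749  0.12063219] [383.48687172 229.96336127] [381.26533584 229.87915893]
[379.4104667  155.73893909]
```

View pics/a5.png

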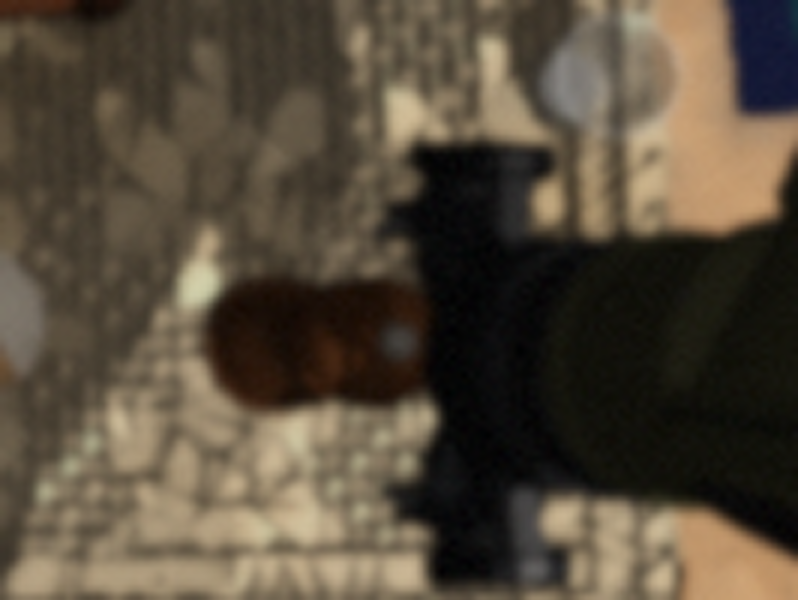

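View pics/a6.png

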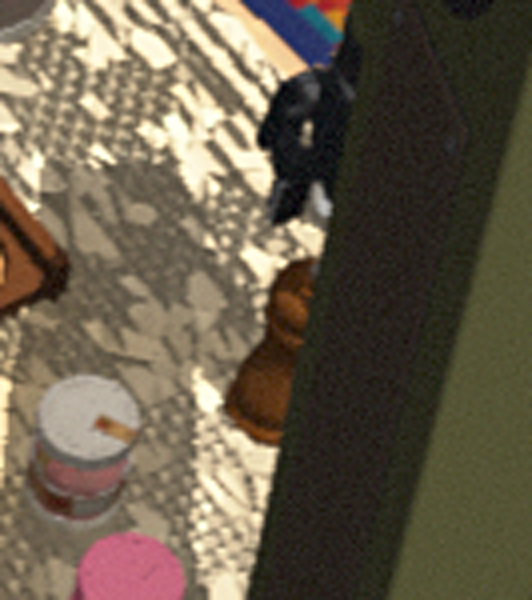

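```bash
cat >> h.py <<'E'
def tri(p1,uv1,p2,uv2):
    A=[]
    for p,uv in((p1,uv1),(p2,uv2)):
        P=np.array(p["camera_matrix"])@np.c_[p["R"],p["t"]]
        A+= [uv[0]*P[2]-P[0],uv[1]*P[2]-P[1]]
    X=np.linalg.svd(np.array(A))[2][-1];X=X[:3]/X[3]
    return X,np.abs(proj(p1,X)-uv1).max(),np.abs(proj(p2,X)-uv2).max()
E
python3 - <<'E'
from h import *
p=snapshot("top");q=snapshot("scene")
print(tri(p,(384,206),q,(370,134.5)))
print("knob",tri(p,(386.5,227.2),q,(380.9,147.5)))
for z in (.1,.12,.14,.16,.18): print(z,proj(p,(.4925,-.261,z)).round(1),proj(q,(.4925,-.261,z)).round(1))
s=sensors.state(); print(s["qpos"].round(3))
E
```

```text
(array([ 0.49879103, -0.26035638,  0.14467469]), np.float64(2.1888757318769194), np.float64(1.320241517667057))
knob (array([ 0.4551153 , -0.2610079 ,  0.14580209]), np.float64(0.9243359487659859), np.float64(0.5605562197825407))
0.1 [379.4 210.9] [366.7 148.2]
0.12 [382.5 210.5] [368.4 143. ]
0.14 [385.8 210.2] [370.1 137.7]
0.16 [389.2 209.8] [371.9 132.3]
0.18 [392.9 209.4] [373.7 126.6]
[-0.526  0.314 -0.331  0.925  0.     1.049]
```

The triangulated fingertip is at z≈0.14, about 25 mm higher than the TCP reading implies, so the jaws closed above the head. I'll go lower and watch the wrist force.

```bash
python3 -m jog '[[0,0,0,0,0,0.1,85],[0,0,0,0,0,0.1,85],[0,0,0,0,0,0.1,85],[0,0,0,0,0,0.05,85],[0,0,0,0,0,0,85],[0,0,0,0,0,0,85],[0,0,0,0,0,0,85],[0,0,0,0,0,0,85],[0,0,0,0,0,0,85],[0,0,0,0,0,0,85]]'
python3 - <<'E'
from h import *
p=snapshot("top"); crop(p,320,170,133,100,6,"a7.png")
q=snapshot("scene"); crop(q,300,80,133,150,4,"a8.png")
for y in (-.223,-.2185):
  for z in (.15,.18,.21): print(y,z,proj(p,(.45,y,z)).round(1))
E
```

```text
t: 9.0
tool_pos: [0.4495, -0.2611, 0.0993]
tool_rot: [0.709, 0.706, 0.0, 0.0]
wrist_force: [1.1, -0.3, -0.0]
opening: 0.0852
-0.223 0.15 [370.3 230.3]
-0.223 0.18 [375.1 230.6]
-0.223 0.21 [380.2 230.8]
-0.2185 0.15 [368.2 230.4]
-0.2185 0.18 [372.8 230.6]
-0.2185 0.21 [377.9 230.8]
```

View pics/a7.png

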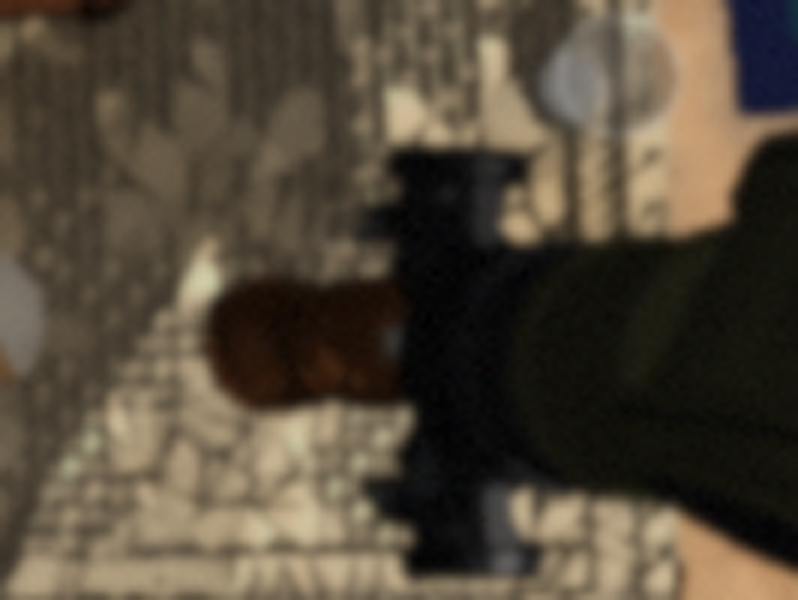

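View pics/a8.png

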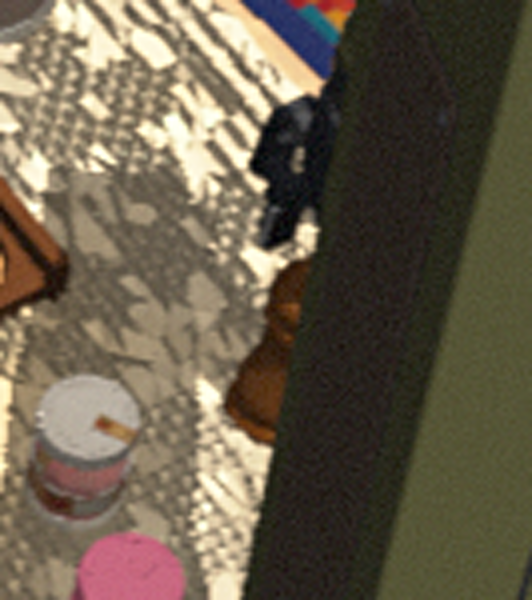

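```bash
python3 -m jog '[[0,0,0,0,0,0.1,85],[0,0,0,0,0,0.08,85],[0,0,0,0,0,0,85],[0,0,0,0,0,0,30],[0,0,0,0,0,0,30],[0,0,0,0,0,0,30],[0,0,0,0,0,0,30],[0,0,0,0,0,0,30],[0,0,0,0,0,0,30],[0,0,0,0,0,0,30]]' 60
python3 - <<'E'
from h import *
p=snapshot("top"); crop(p,320,170,133,100,6,"a9.png")
E
```

```text
t: 10.35
tool_pos: [0.4502, -0.2614, 0.089]
tool_rot: [0.709, 0.706, 0.0, 0.001]
wrist_force: [0.9, -0.8, 5.5]
opening: 0.0459
```

View pics/a9.png

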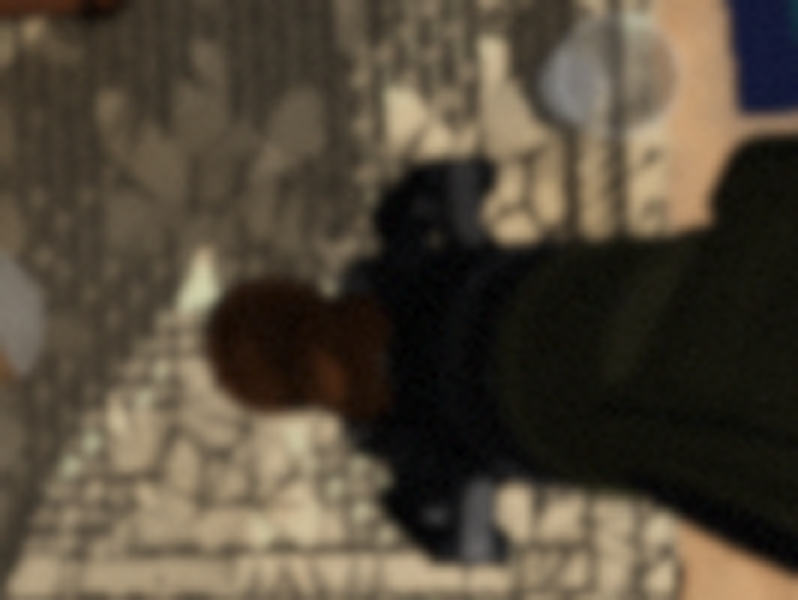

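```bash
python3 -m jog '[[0,0,0,0,0,-0.1,30],[0,0,0,0,0,-0.2,30],[0,0,0,0,0,-0.3,30],[0,0,0,0,0,-0.4,30],[0,0,0,0,0,-0.4,30],[0,0,0,0,0,-0.4,30],[0,0,0,0,0,-0.4,30],[0,0,0,0,0,-0.2,30],[0,0,0,0,0,-0.1,30],[0,0,0,0,0,0,30]]'
python3 - <<'E'
from h import *
p=snapshot("top"); crop(p,300,150,200,150,4,"a10.png")
q=snapshot("scene"); crop(q,200,20,260,195,3,"a11.png")
E
```

```text
t: 11.65
tool_pos: [0.4493, -0.261, 0.2382]
tool_rot: [0.709, 0.706, -0.0, -0.0]
wrist_force: [0.2, -0.0, -1.3]
opening: 0.046
```

View pics/a10.png

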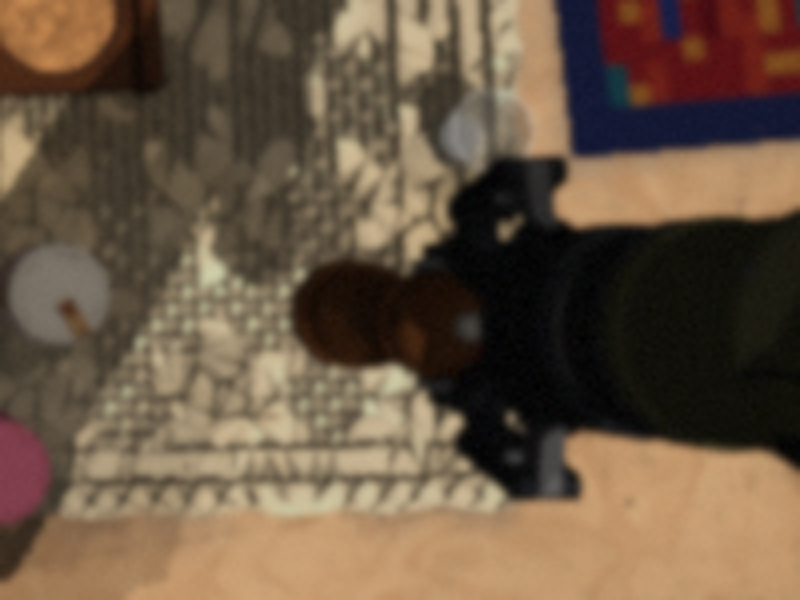

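View pics/a11.png

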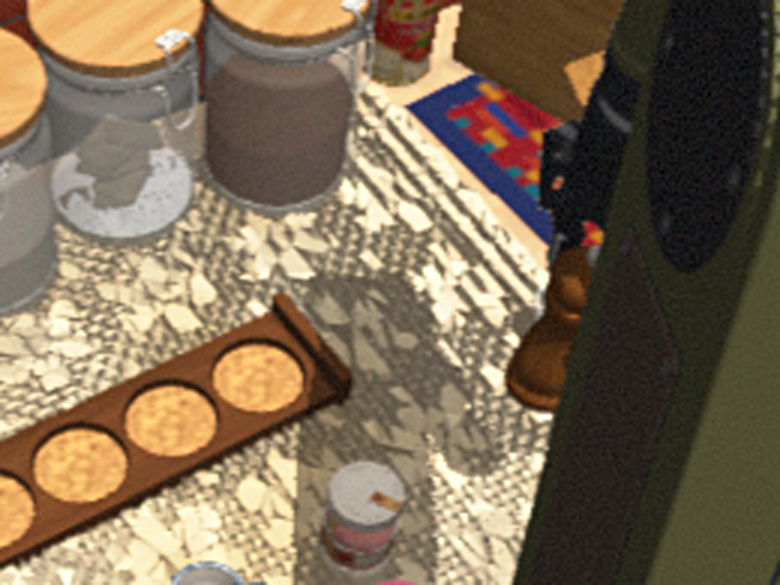

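```bash
python3 -m jog '[[0,0,0,0.3,0.2,0,30],[0,0,0,0.5,0.3,0,30],[0,0,0,0.6,0.36,0,30],[0,0,0,0.6,0.36,0,30],[0,0,0,0.6,0.36,0,30],[0,0,0,0.6,0.36,0,30],[0,0,0,0.6,0.36,0,30],[0,0,0,0.6,0.36,0,30],[0,0,0,0.52,0.32,0,30],[0,0,0,0.2,0.15,0,30]]'
python3 - <<'E'
from h import *
print(sensors.state()["tool_pos"])
p=snapshot("top"); crop(p,150,80,200,150,4,"b1.png")
q=snapshot("scene"); crop(q,150,20,260,195,3,"b2.png")
E
```

```text
t: 13.0
tool_pos: [0.6388, 0.0471, 0.237]
tool_rot: [0.708, 0.706, -0.001, -0.001]
wrist_force: [-0.1, 0.6, -2.5]
opening: 0.0457
[0.63878834 0.04710783 0.23695306]
```

View pics/b1.png

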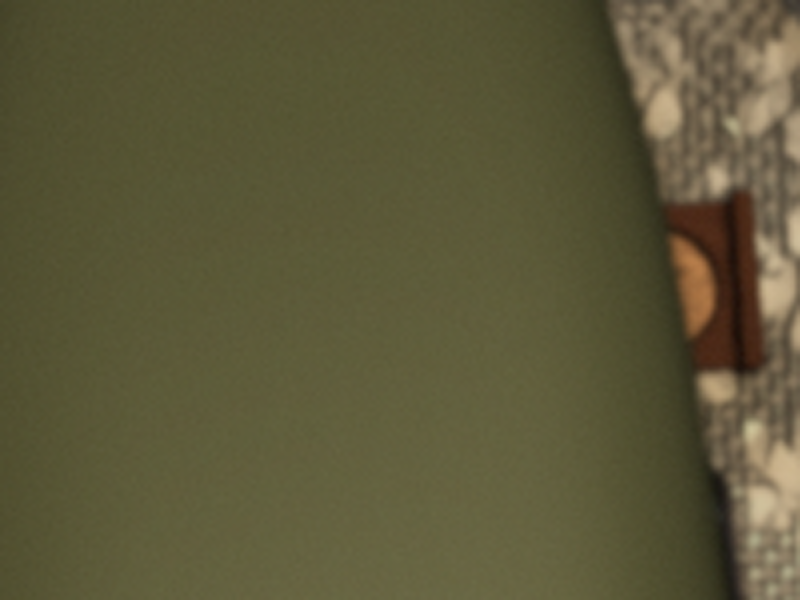

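View pics/b2.png

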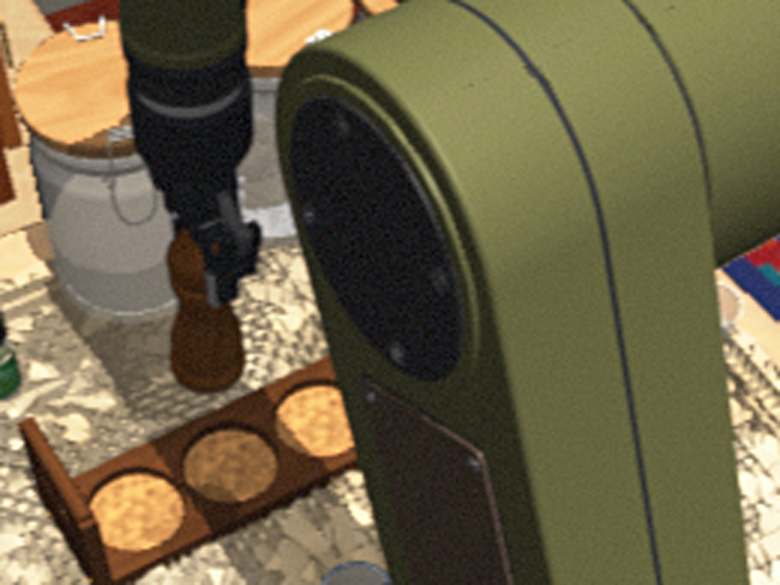

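Run:
```python
from h import *
q=snapshot("scene")
for z in (.14,.148,.155):print(hit(q,(219,141.7),z).round(3))
print([(d["uv"],d["confidence"]) for d in spotter.pinpoint(q,"pepper_mill")])
print((proj(q,(.637,.048,.148))-[150,20])*3)
```

```text
[0.649 0.05  0.14 ]
[0.644 0.052 0.148]
[0.638 0.054 0.155]
[([220.2, 141.4], 0.63)]
[216.0597408  368.92657719]
```

```bash
python3 -m jog '[[0,0,0,-0.03,-0.05,0.1,30],[0,0,0,0,0,0.25,30],[0,0,0,0,0,0.3,30],[0,0,0,0,0,0.3,30],[0,0,0,0,0,0.3,30],[0,0,0,0,0,0.3,30],[0,0,0,0,0,0.2,30],[0,0,0,0,0,0.08,30],[0,0,0,0,0,0,30],[0,0,0,0,0,0,30]]'
python3 - <<'E'
from h import *
q=snapshot("scene"); crop(q,150,80,150,130,5,"b3.png")
for X in ((.637,.048,.014),(.637,.048,.038)):print((proj(q,X)-[150,80])*5)
E
```

```text
t: 14.45
tool_pos: [0.636, 0.0436, 0.1294]
tool_rot: [0.709, 0.706, 0.001, 0.0]
wrist_force: [0.1, 0.2, -0.7]
opening: 0.0463
[375.65742372 479.434647  ]
[373.09028584 452.2817692 ]
```

View pics/b3.png

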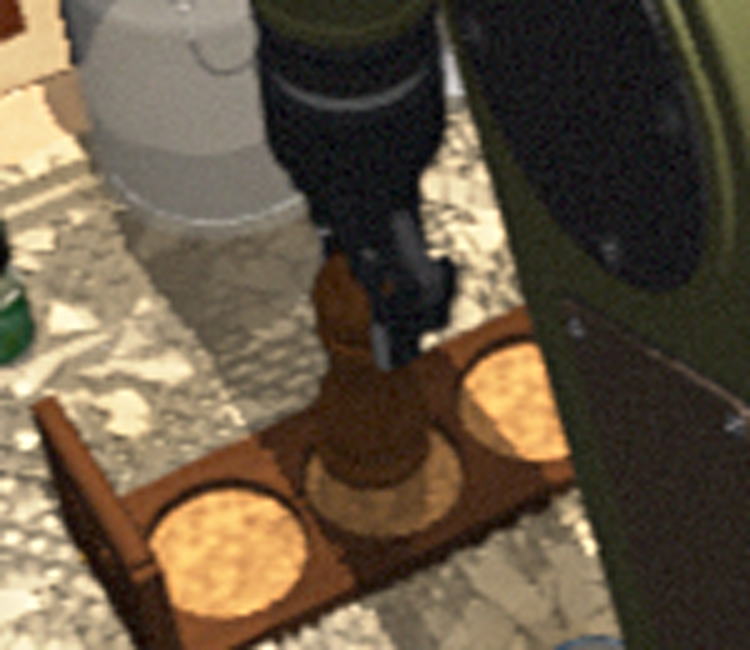

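```bash
python3 -m jog '[[0,0,0,0.03,0,0.1,30],[0,0,0,0,0,0.1,30],[0,0,0,0,0,0.1,30],[0,0,0,0,0,0.06,30],[0,0,0,0,0,0.05,30],[0,0,0,0,0,0,30],[0,0,0,0,0,0,30],[0,0,0,0,0,0,30],[0,0,0,0,0,0,30],[0,0,0,0,0,0,30]]'
python3 - <<'E'
from h import *
q=snapshot("scene"); crop(q,150,80,150,130,5,"b4.png")
E
```

```text
t: 15.75
tool_pos: [0.6355, 0.0453, 0.1041]
tool_rot: [0.709, 0.706, 0.0, 0.0]
wrist_force: [-0.1, -0.3, -1.1]
opening: 0.0461
```

View pics/b4.png

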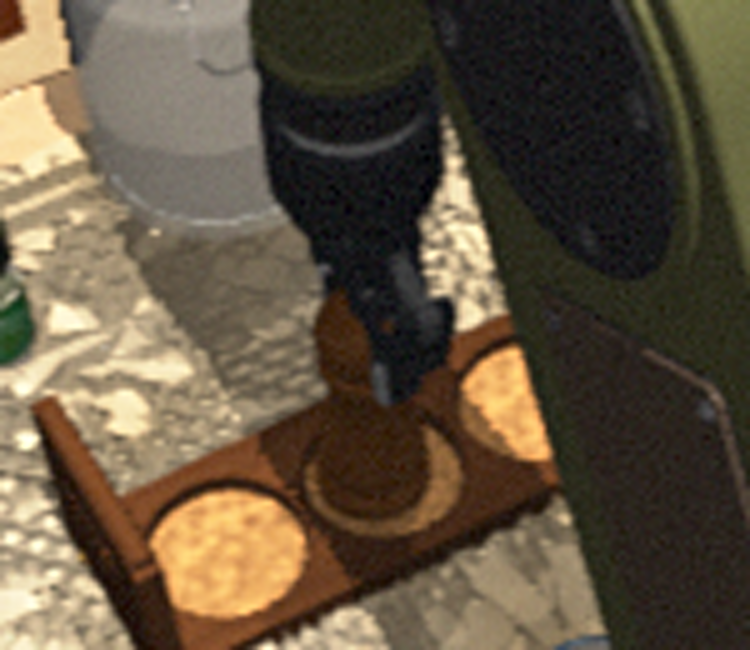

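```bash
python3 -m jog '[[0,0,0,0,0,0.02,30],[0,0,0,0,0,0.01,30],[0,0,0,0,0,0,30],[0,0,0,0,0,0,50],[0,0,0,0,0,0,55],[0,0,0,0,0,0,60],[0,0,0,0,0,0,70],[0,0,0,0,0,0,85],[0,0,0,0,0,0,85],[0,0,0,0,0,0,85]]'
python3 -m jog '[[0,0,0,0,0,-0.1,85],[0,0,0,0,0,-0.3,85],[0,0,0,0,0,-0.5,85],[0,0,0,0,0,-0.6,85],[0,0,0,0,0,-0.6,85],[0,0,0,0,0,-0.5,85],[0,0,0,0,-0.2,0,85],[0,0,0,0.2,-0.5,0,85],[0,0,0,0.3,-0.7,0,85],[0,0,0,0.3,-0.7,0,85]]'
python3 - <<'E'
from h import *
q=snapshot("scene"); crop(q,150,80,150,130,5,"b5.png")
crop(q,150,80,300,220,2.6,"b6.png")
E
```

```text
t: 17.05
tool_pos: [0.6355, 0.0453, 0.1022]
tool_rot: [0.709, 0.706, 0.0, 0.0]
wrist_force: [0.0, 0.1, 0.2]
opening: 0.0847
t: 18.3
tool_pos: [0.5071, 0.094, 0.2568]
tool_rot: [0.709, 0.706, -0.001, -0.001]
wrist_force: [-0.3, -0.4, -0.4]
opening: 0.085
```

View pics/b6.png

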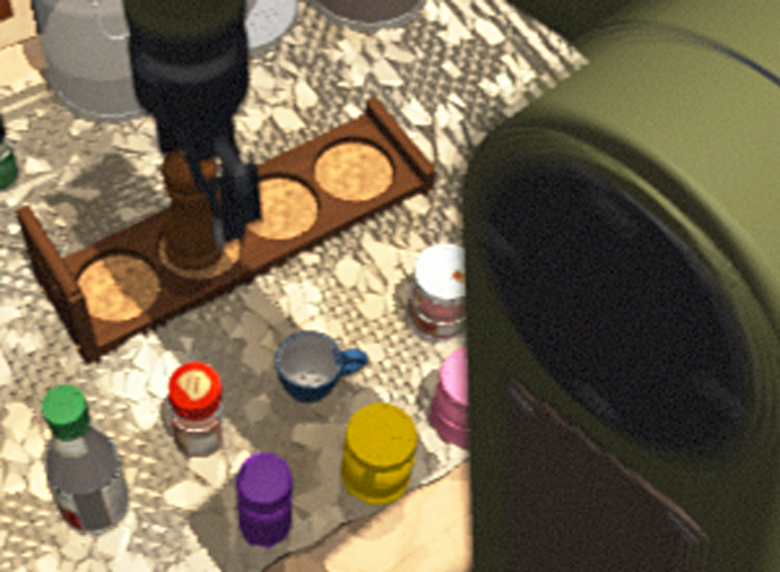

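```bash
python3 -m jog '[[0,0,0,0.4,-0.2,0,85],[0,0,0,0.5,-0.25,0,85],[0,0,0,0.6,-0.25,0,85],[0,0,0,0.6,-0.2,0,85],[0,0,0,0.38,-0.13,0,85],[0,0,0,0,0,0.2,85],[0,0,0,0,0,0.4,85],[0,0,0,0,0,0.4,85],[0,0,0,0,0,0.4,85],[0,0,0,0,0,0.2,85]]'
python3 - <<'E'
from h import *
s=sensors.state()["tool_pos"]; print(s)
p=snapshot("top"); crop(p,80,170,160,120,5,"c1.png")
q=snapshot("scene"); crop(q,110,140,160,150,4,"c2.png")
E
```

```text
t: 19.6
tool_pos: [0.447, 0.241, 0.1598]
tool_rot: [0.709, 0.705, -0.002, -0.0]
wrist_force: [-0.6, 0.5, -0.3]
opening: 0.085
[0.446977   0.2409912  0.15981894]
```

View pics/c1.png

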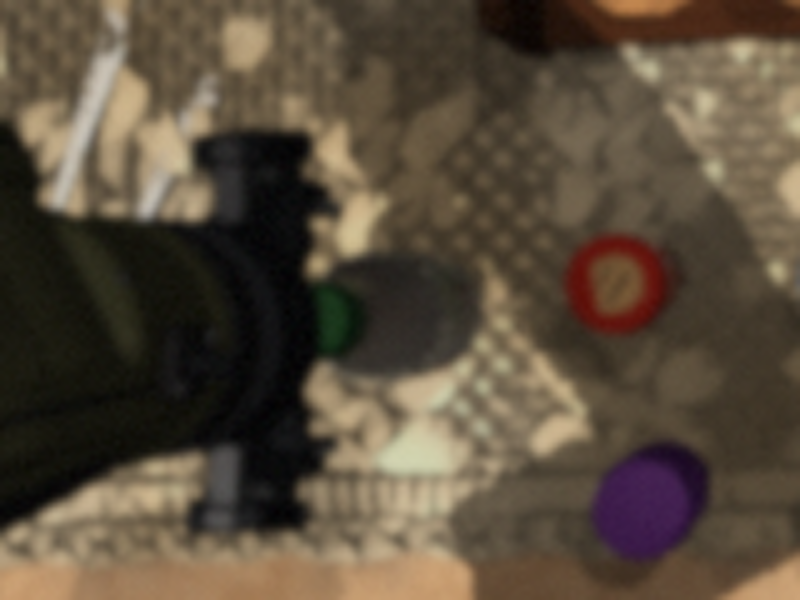

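View pics/c2.png

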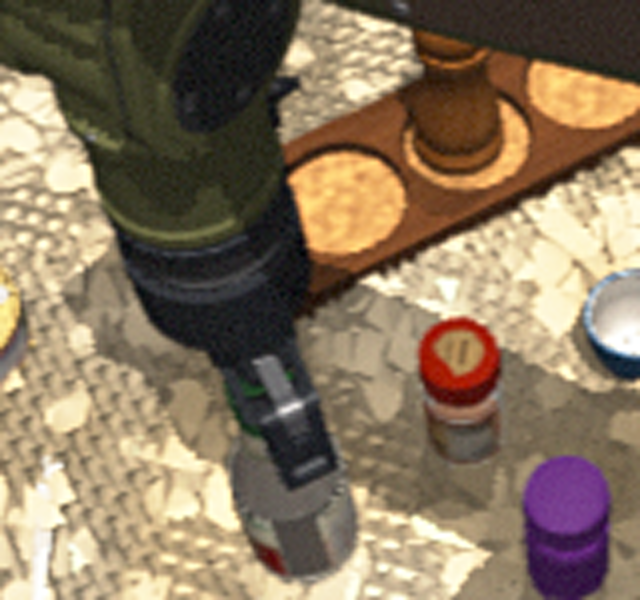

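Run:
```python
from h import *
p=snapshot("top");q=snapshot("scene")
for z in (.1,.12,.14,.16,.18): print(z,((proj(q,(.4045,.241,z))-[110,140])*4).round(0),((proj(p,(.4045,.230,z))-[80,170])*5).round(0),((proj(p,(.49,.230,z))-[80,170])*5).round(0))
```

```text
0.1 [319. 537.] [401. 417.] [402. 223.]
0.12 [315. 521.] [389. 420.] [391. 222.]
0.14 [310. 505.] [377. 424.] [378. 221.]
0.16 [305. 489.] [364. 428.] [366. 219.]
0.18 [300. 472.] [350. 432.] [352. 218.]
```

```bash
python3 -m jog '[[0,0,0,0,0,0.2,85],[0,0,0,0,0,0.2,85],[0,0,0,0,0,0.13,85],[0,0,0,0,0,0,85],[0,0,0,0,0,0,20],[0,0,0,0,0,0,20],[0,0,0,0,0,0,20],[0,0,0,0,0,0,20],[0,0,0,0,0,0,20],[0,0,0,0,0,0,20]]' 70
python3 - <<'E'
from h import *
p=snapshot("top"); crop(p,80,170,160,120,5,"c3.png")
q=snapshot("scene"); crop(q,110,140,160,150,4,"c4.png")
E
```

```text
t: 21.05
tool_pos: [0.4488, 0.2431, 0.1316]
tool_rot: [0.708, 0.706, 0.001, 0.0]
wrist_force: [-0.4, -1.2, 5.1]
opening: 0.0397
```

View pics/c4.png

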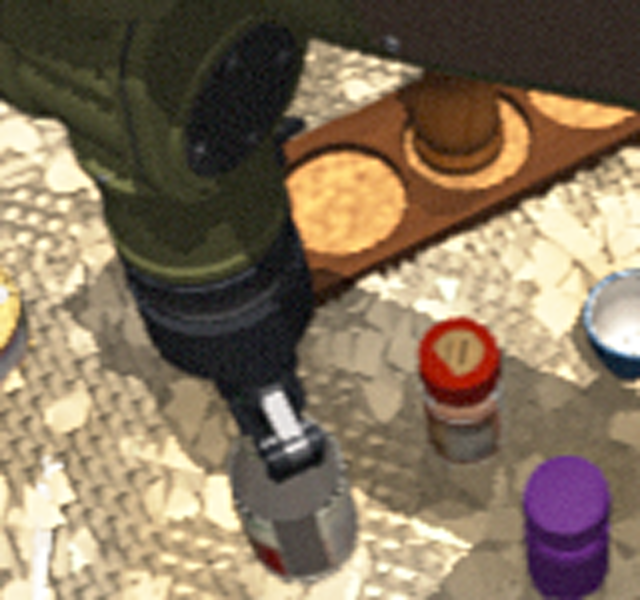

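```bash
python3 -m jog '[[0,0,0,0,0,0,20],[0,0,0,0,0,0,20],[0,0,0,0,0,-0.05,20],[0,0,0,0,0,-0.1,20],[0,0,0,0,0,-0.1,20],[0,0,0,0,0,-0.1,20],[0,0,0,0,0,-0.05,20],[0,0,0,0,0,0,20],[0,0,0,0,0,0,20],[0,0,0,0,0,0,20]]' 90
python3 - <<'E'
from h import *
q=snapshot("scene"); crop(q,110,140,160,150,4,"c5.png")
E
```

```text
t: 22.4
tool_pos: [0.4483, 0.2428, 0.1542]
tool_rot: [0.709, 0.706, -0.0, -0.0]
wrist_force: [0.1, -0.2, -5.2]
opening: 0.0391
```

View pics/c5.png

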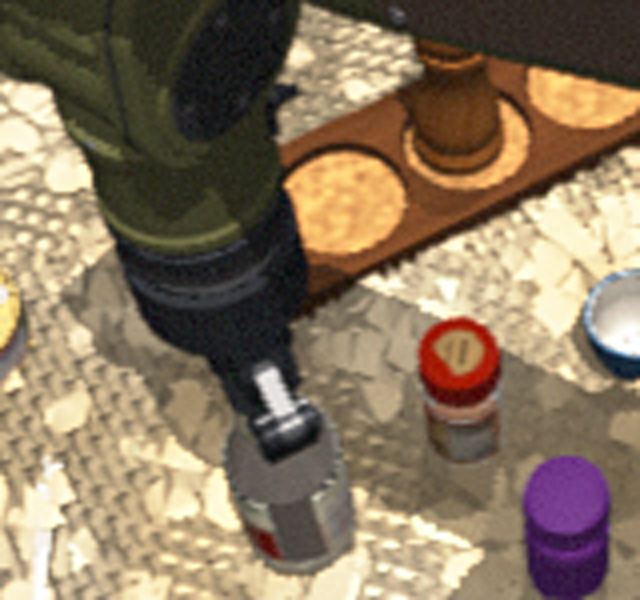

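```bash
python3 -m jog '[[0,0,0,0,0,-0.1,20],[0,0,0,0,0,-0.2,20],[0,0,0,0,0,-0.3,20],[0,0,0,0,0,-0.3,20],[0,0,0,0,0,-0.3,20],[0,0,0,0,0,-0.3,20],[0,0,0,0,0,-0.3,20],[0,0,0,0,0,-0.2,20],[0,0,0,0,0,-0.1,20],[0,0,0,0,0,0,20]]'
python3 - <<'E'
from h import *
s=sensors.state()["tool_pos"]; print(s)
q=snapshot("scene"); crop(q,80,100,200,180,4,"c6.png")
p=snapshot("top"); crop(p,80,140,160,120,5,"c7.png")
for n,z in (("u",.13),("u",.14),("u",.15)): print(((proj(q,(.4483,.2428,z))-[80,100])*4).round())
E
```

```text
t: 23.7
tool_pos: [0.4486, 0.243, 0.2806]
tool_rot: [0.709, 0.706, 0.0, 0.0]
wrist_force: [-0.1, -0.8, -4.1]
opening: 0.0393
[0.44860709 0.24296777 0.28064328]
[393. 604.]
[390. 595.]
[387. 587.]
```

View pics/c6.png

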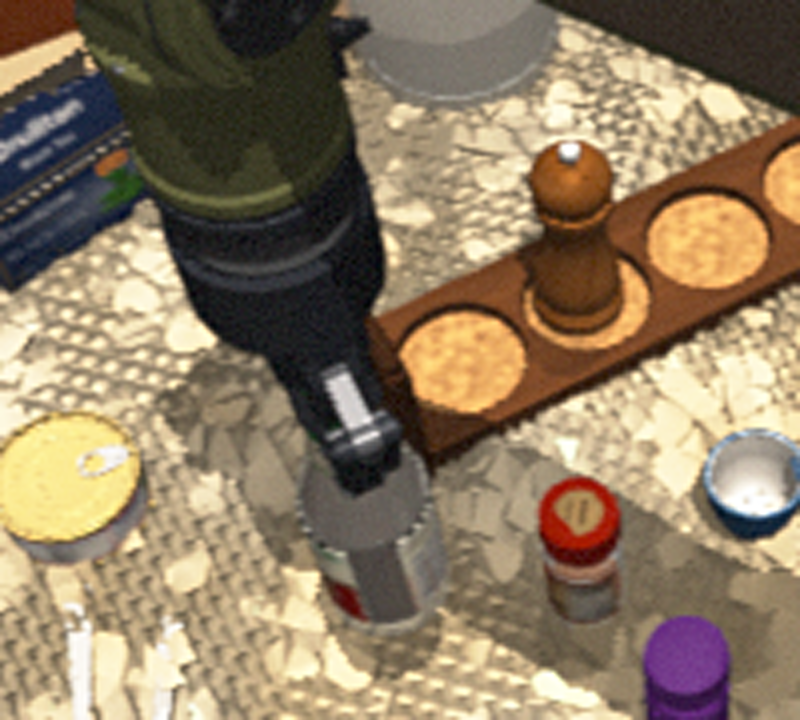

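View pics/c7.png

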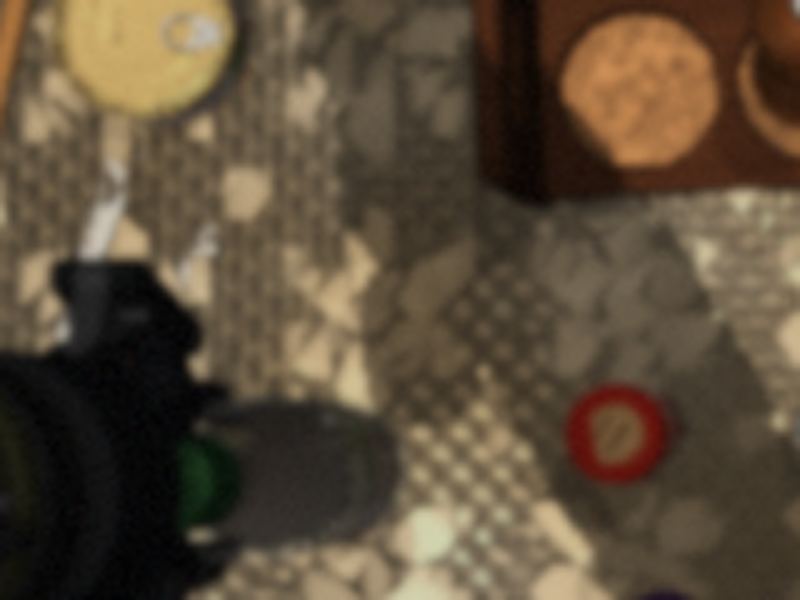

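```bash
python3 -m jog '[[0,0,0,0,0,-0.2,20],[0,0,0,0,0,-0.15,20],[0,0,0,-0.1,0.15,0,20],[0,0,0,-0.2,0.35,0,20],[0,0,0,-0.3,0.5,0,20],[0,0,0,-0.3,0.55,0,20],[0,0,0,-0.3,0.55,0,20],[0,0,0,-0.3,0.5,0,20],[0,0,0,-0.2,0.33,0,20],[0,0,0,-0.08,0.15,0,20]]'
python3 - <<'E'
from h import *
s=sensors.state()["tool_pos"]; print(s)
q=snapshot("scene"); crop(q,130,40,170,150,4.5,"c8.png")
print(((proj(q,(.633,.136,.155))-[130,40])*4.5).round())
print([(d["uv"],d["confidence"]) for d in spotter.pinpoint(q,"sauce_bottle")],proj(q,(.633,.136,.155)))
E
```

```text
t: 25.05
tool_pos: [0.6342, 0.1339, 0.3004]
tool_rot: [0.709, 0.705, -0.0, -0.0]
wrist_force: [0.1, 0.8, -4.3]
opening: 0.0393
[0.63417862 0.13388145 0.30040249]
[256. 529.]
[([189.8, 153.1], 0.86)] [186.85392428 157.58073423]
```

View pics/c8.png

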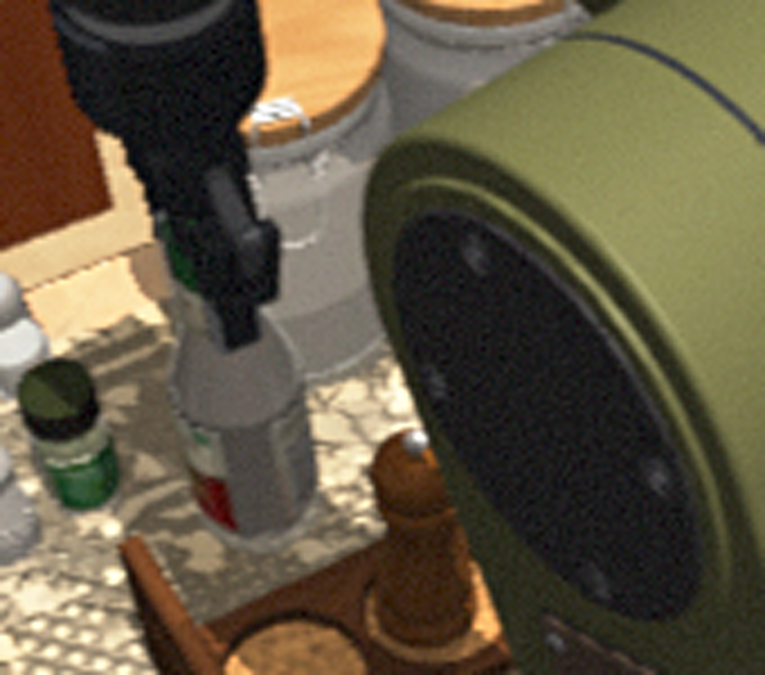

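```bash
python3 -m jog '[[0,0,0,0.03,-0.02,0.1,20],[0,0,0,0,0,0.2,20],[0,0,0,0,0,0.3,20],[0,0,0,0,0,0.3,20],[0,0,0,0,0,0.3,20],[0,0,0,0,0,0.3,20],[0,0,0,0,0,0.2,20],[0,0,0,0,0,0.15,20],[0,0,0,0,0,0,20],[0,0,0,0,0,0,20]]'
python3 - <<'E'
from h import *
s=sensors.state()["tool_pos"]; print(s)
q=snapshot("scene"); crop(q,140,80,130,130,5,"c9.png")
for z in (.014,.03,.04,.05): print(((proj(q,(.633,.136,z))-[140,80])*5).round())
E
```

```text
t: 26.4
tool_pos: [0.6321, 0.1373, 0.1911]
tool_rot: [0.709, 0.706, 0.001, 0.0]
wrist_force: [-0.1, -0.6, -4.7]
opening: 0.039
[0.63205318 0.13727777 0.19107499]
[269. 557.]
[265. 540.]
[263. 529.]
[261. 517.]
```

View pics/c9.png

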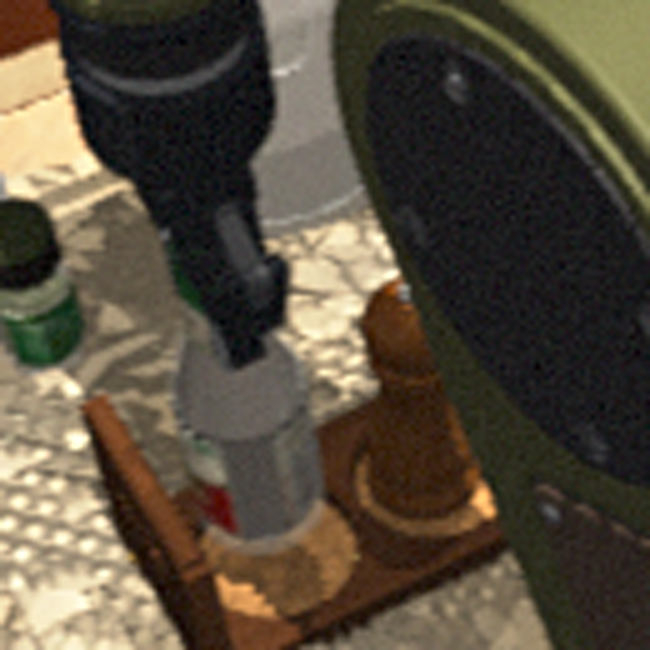

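```bash
python3 -m jog '[[0,0,0,0,0,0.1,20],[0,0,0,0,0,0.15,20],[0,0,0,0,0,0.15,20],[0,0,0,0,0,0.1,20],[0,0,0,0,0,0.05,20],[0,0,0,0,0,0,20],[0,0,0,0,0,0,20],[0,0,0,0,0,0,20],[0,0,0,0,0,0,20],[0,0,0,0,0,0,20]]'
python3 - <<'E'
from h import *
s=sensors.state(); print(s["tool_pos"],s["wrist_force"])
q=snapshot("scene"); crop(q,140,80,130,130,5,"c10.png")
E
```

```text
t: 27.7
tool_pos: [0.6317, 0.1372, 0.1575]
tool_rot: [0.709, 0.706, 0.0, 0.0]
wrist_force: [-0.2, 0.5, -6.0]
opening: 0.0391
[0.63172126 0.13718602 0.15752614] [-0.15735234  0.50693977 -6.03732134]
```

View pics/c10.png

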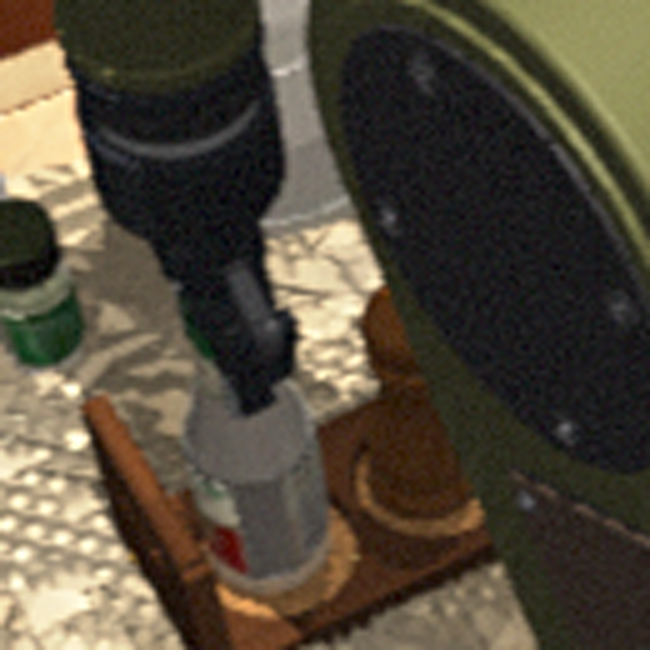

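```bash
python3 -m jog '[[0,0,0,0,0,0.07,20],[0,0,0,0,0,0.05,20],[0,0,0,0,0,0.03,20],[0,0,0,0,0,0,20],[0,0,0,0,0,0,20],[0,0,0,0,0,0,20],[0,0,0,0,0,0,20],[0,0,0,0,0,0,20],[0,0,0,0,0,0,20],[0,0,0,0,0,0,20]]'
python3 - <<'E'
from h import *
s=sensors.state(); print(s["tool_pos"],s["wrist_force"])
q=snapshot("scene"); crop(q,140,80,130,130,5,"c11.png")
E
```

```text
t: 29.0
tool_pos: [0.6316, 0.1372, 0.1484]
tool_rot: [0.709, 0.706, 0.0, -0.0]
wrist_force: [0.2, -0.0, -4.0]
opening: 0.0389
[0.63164029 0.13716447 0.148405  ] [ 0.15669419 -0.0266825  -3.9990036 ]
```

View pics/c11.png

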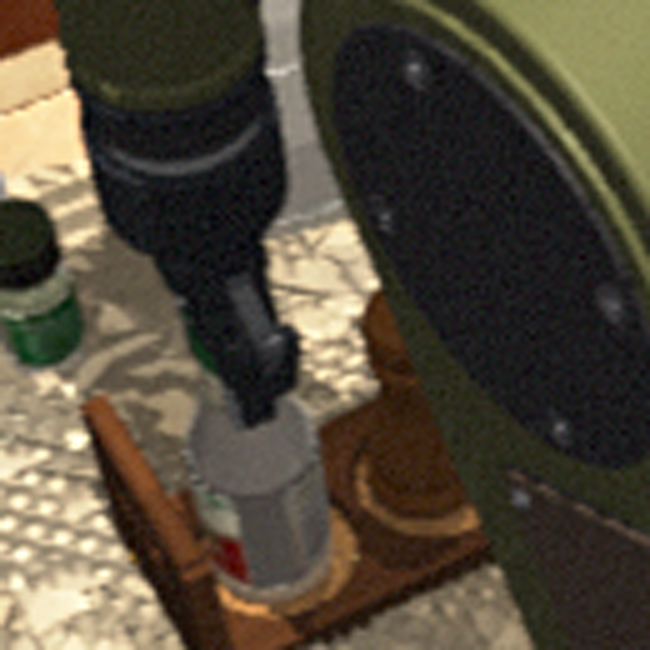

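```bash
python3 -m jog '[[0,0,0,0,0,0.03,20],[0,0,0,0,0,0.02,20],[0,0,0,0,0,0,20],[0,0,0,0,0,0,20],[0,0,0,0,0,0,20],[0,0,0,0,0,0,20],[0,0,0,0,0,0,20],[0,0,0,0,0,0,20],[0,0,0,0,0,0,20],[0,0,0,0,0,0,20]]'
```

```text
t: 30.3
tool_pos: [0.6317, 0.1372, 0.1457]
tool_rot: [0.709, 0.706, 0.0, 0.0]
wrist_force: [-1.9, 0.6, 4.0]
opening: 0.039
```

Contact: the force went from −4 to +4 N. Release now and retreat towards the spice jar.

```bash
python3 -m jog '[[0,0,0,0,0,0,42],[0,0,0,0,0,0,46],[0,0,0,0,0,0,52],[0,0,0,0,0,0,60],[0,0,0,0,0,0,72],[0,0,0,0,0,0,85],[0,0,0,0,0,0,85],[0,0,0,0,0,-0.1,85],[0,0,0,0,0,-0.3,85],[0,0,0,0,0,-0.4,85]]' 60
python3 -m jog '[[0,0,0,0,0,-0.5,85],[0,0,0,0,0,-0.4,85],[0,0,0,0,-0.2,0,85],[0,0,0,0,-0.4,0,85],[0,0,0,0,-0.5,0,85],[0,0,0,0,-0.5,0,85],[0,0,0,0,-0.5,0,85],[0,0,0,0,-0.4,0,85],[0,0,0,0,-0.3,0,85],[0,0,0,0,0,0,85]]'
python3 - <<'E'
from h import *
s=sensors.state(); print(s["tool_pos"],s["wrist_force"])
q=snapshot("scene"); crop(q,120,70,200,180,4,"d1.png")
p=snapshot("top"); crop(p,140,90,200,150,4,"d2.png")
E
```

```text
t: 31.55
tool_pos: [0.6312, 0.137, 0.1937]
tool_rot: [0.709, 0.706, -0.001, -0.0]
wrist_force: [0.6, -0.1, -0.1]
opening: 0.0847
t: 32.8
tool_pos: [0.4612, 0.1375, 0.2466]
tool_rot: [0.708, 0.706, -0.001, -0.001]
wrist_force: [-0.2, -0.4, 0.1]
opening: 0.0849
[0.46121851 0.13747421 0.2466209 ] [-0.17695282 -0.35542172  0.08921025]
```

View pics/d1.png

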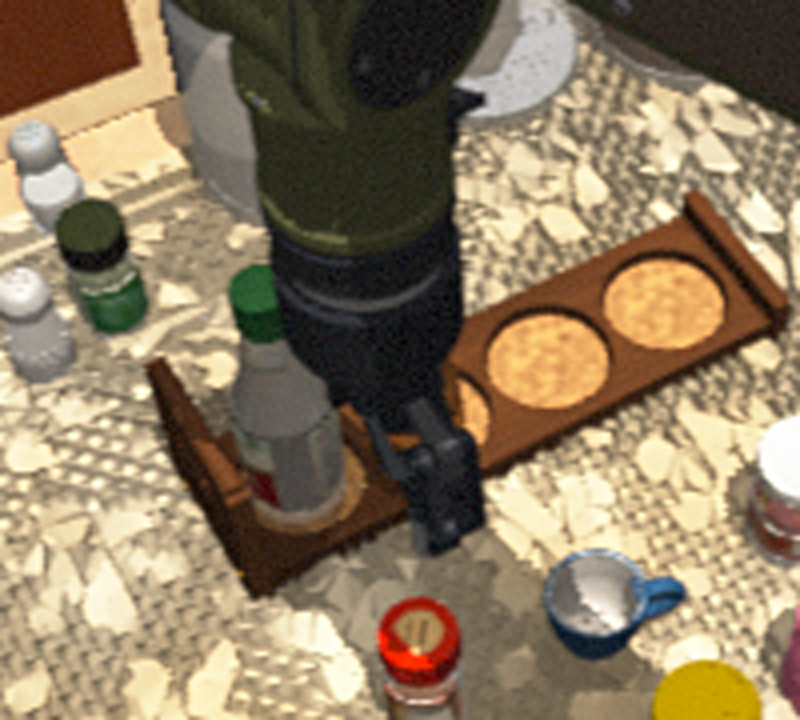

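View pics/d2.png

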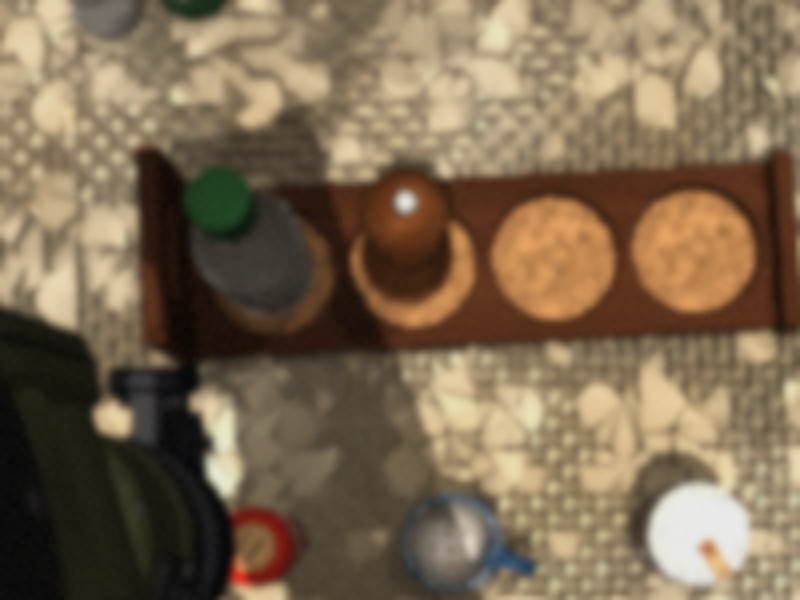

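```bash
python3 -m jog '[[0,0,0,-0.02,0.02,0.3,85],[0,0,0,0,0,0.5,85],[0,0,0,0,0,0.5,85],[0,0,0,0,0,0.5,85],[0,0,0,0,0,0.5,85],[0,0,0,0,0,0.4,85],[0,0,0,0,0,0.2,85],[0,0,0,0,0,0.13,85],[0,0,0,0,0,0,85],[0,0,0,0,0,0,85]]'
python3 - <<'E'
from h import *
s=sensors.state(); print(s["tool_pos"],s["wrist_force"])
q=snapshot("scene"); crop(q,150,160,150,130,5,"d3.png")
E
```

```text
t: 34.15
tool_pos: [0.4656, 0.1368, 0.0663]
tool_rot: [0.709, 0.706, 0.001, 0.0]
wrist_force: [0.6, -0.2, 0.5]
opening: 0.0847
[0.46563768 0.13684357 0.06633677] [ 0.57149572 -0.19916712  0.48651762]
```

View pics/d3.png

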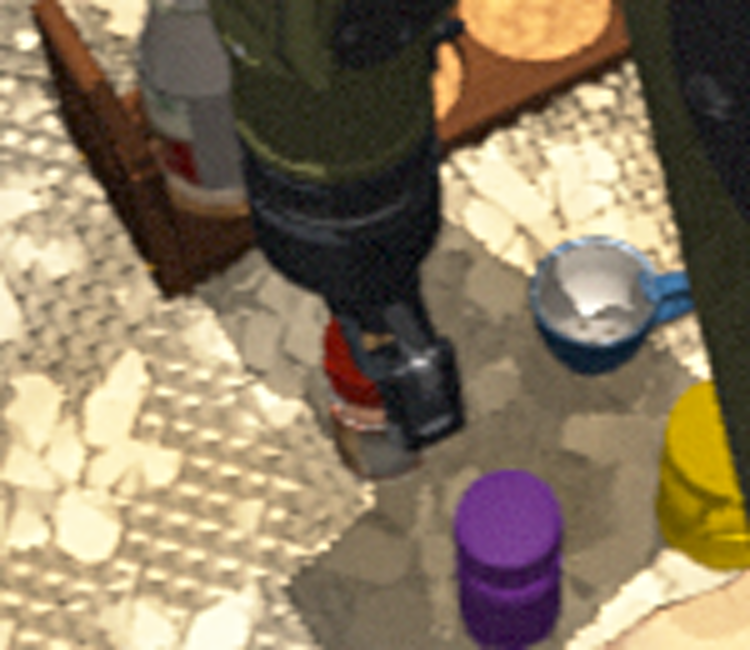

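```bash
python3 -m jog '[[0,0,0,-0.01,-0.06,0,85],[0,0,0,0,0,0,30],[0,0,0,0,0,0,30],[0,0,0,0,0,0,30],[0,0,0,0,0,0,30],[0,0,0,0,0,0,30],[0,0,0,0,0,0,30],[0,0,0,0,0,0,30],[0,0,0,0,0,-0.1,30],[0,0,0,0,0,-0.2,30]]' 40
python3 -m jog '[[0,0,0,0,0,-0.3,30],[0,0,0,0,0,-0.3,30],[0,0,0,0,0,-0.3,30],[0,0,0,0,0,-0.3,30],[0,0,0,0,0,-0.3,30],[0,0,0,0,0,-0.2,30],[0,0,0,0,0,-0.1,30],[0,0,0,0,0,0,30],[0,0,0,0,0,0,30],[0,0,0,0,0,0,30]]'
python3 - <<'E'
from h import *
s=sensors.state(); print(s["tool_pos"],s["wrist_force"])
q=snapshot("scene"); crop(q,150,130,150,130,5,"d4.png")
E
```

```text
t: 35.45
tool_pos: [0.4605, 0.1358, 0.0834]
tool_rot: [0.709, 0.706, -0.001, -0.0]
wrist_force: [-0.1, -0.5, -0.7]
opening: 0.0432
t: 36.7
tool_pos: [0.4608, 0.1359, 0.191]
tool_rot: [0.709, 0.706, -0.001, -0.0]
wrist_force: [0.6, -0.3, -1.3]
opening: 0.0436
[0.46077959 0.13591157 0.19098678] [ 0.58948072 -0.26256483 -1.32609962]
```

View pics/d4.png

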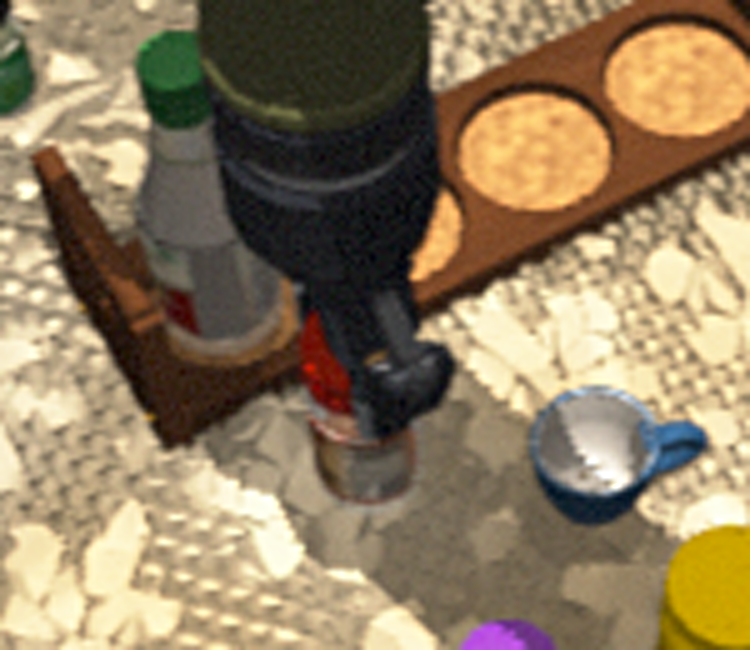

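```bash
python3 -m jog '[[0,0,0,-0.4,0,0,30],[0,0,0,-0.7,0,0,30],[0,0,0,-0.8,0,0,30],[0,0,0,-0.6,0.3,0,30],[0,0,0,-0.33,0.5,0,30],[0,0,0,-0.1,0.6,0,30],[0,0,0,0,0.6,0,30],[0,0,0,0,0.5,0,30],[0,0,0,0,0.35,0,30],[0,0,0,0,0.13,0,30]]'
python3 - <<'E'
from h import *
s=sensors.state(); print(s["tool_pos"],s["wrist_force"])
q=snapshot("scene"); crop(q,180,40,150,130,5,"d5.png")
print((proj(q,(.640,-.04,.125))-[180,40])*5)
E
```

```text
t: 38.0
tool_pos: [0.6401, -0.0405, 0.1907]
tool_rot: [0.709, 0.706, -0.0, -0.0]
wrist_force: [-0.5, -0.2, -1.5]
opening: 0.0432
[ 0.6401127  -0.04046084  0.19067224] [-0.45779149 -0.24180436 -1.48823564]
[377.31090304 468.98842345]
```

View pics/d5.png

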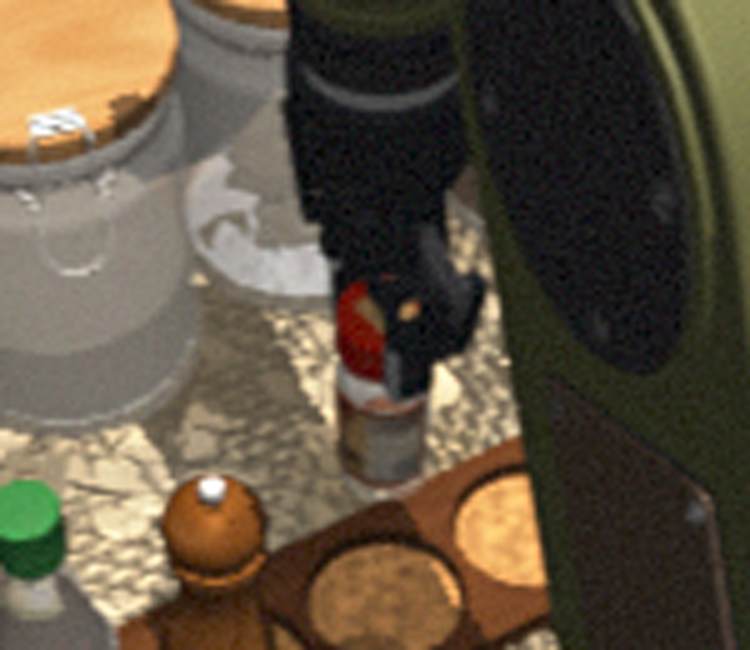

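```bash
python3 -m jog '[[0,0,0,0,0,0.2,30],[0,0,0,0,0,0.3,30],[0,0,0,0,0,0.4,30],[0,0,0,0,0,0.4,30],[0,0,0,0,0,0.25,30],[0,0,0,0,0,0.15,30],[0,0,0,0,0,0.06,30],[0,0,0,0,0,0.02,30],[0,0,0,0,0,0,30],[0,0,0,0,0,0,30]]'
python3 - <<'E'
from h import *
s=sensors.state(); print(s["tool_pos"],s["wrist_force"])
q=snapshot("scene"); crop(q,180,80,150,130,5,"d6.png")
print((proj(q,(.640,-.04,.014))-[180,80])*5)
E
```

```text
t: 39.3
tool_pos: [0.6398, -0.0405, 0.0854]
tool_rot: [0.709, 0.706, 0.0, 0.0]
wrist_force: [-0.6, 0.1, -0.8]
opening: 0.043
[ 0.63979933 -0.04051555  0.08539329] [-0.62233337  0.12912873 -0.77885758]
[377.14396563 406.11498796]
```

View pics/d6.png

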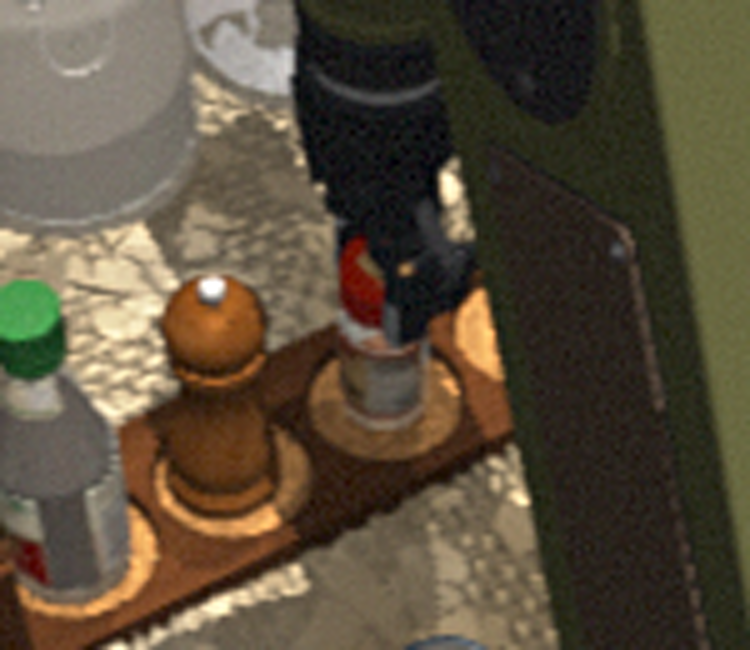

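```bash
python3 -m jog '[[0,0,0,0,0,0.03,30],[0,0,0,0,0,0.025,30],[0,0,0,0,0,0.015,30],[0,0,0,0,0,0,30],[0,0,0,0,0,0,30],[0,0,0,0,0,0,30],[0,0,0,0,0,0,30],[0,0,0,0,0,0,30],[0,0,0,0,0,0,30],[0,0,0,0,0,0,30]]'
```

```text
t: 40.6
tool_pos: [0.6393, -0.0405, 0.0806]
tool_rot: [0.709, 0.706, 0.0, 0.0]
wrist_force: [0.5, -0.4, -1.1]
opening: 0.0436
```

```bash
python3 -m jog '[[0,0,0,0,0,0.02,30],[0,0,0,0,0,0,30],[0,0,0,0,0,0,30],[0,0,0,0,0,0,46],[0,0,0,0,0,0,50],[0,0,0,0,0,0,60],[0,0,0,0,0,0,72],[0,0,0,0,0,0,85],[0,0,0,0,0,0,85],[0,0,0,0,0,-0.1,85]]'
python3 -m jog '[[0,0,0,0,0,-0.3,85],[0,0,0,0,0,-0.5,85],[0,0,0,0,0,-0.6,85],[0,0,0,0,0,-0.5,85],[0,0,0,0,-0.2,-0.3,85],[0,0,0,-0.1,-0.5,0,85],[0,0,0,-0.2,-0.6,0,85],[0,0,0,-0.3,-0.6,0,85],[0,0,0,-0.4,-0.5,0,85],[0,0,0,-0.25,-0.4,0,85]]'
python3 - <<'E'
from h import *
s=sensors.state(); print(s["tool_pos"],s["wrist_force"])
q=snapshot("scene"); crop(q,150,70,220,180,3.6,"e1.png")
p=snapshot("top"); crop(p,170,100,220,180,3.6,"e2.png")
s=sensors.state(); print(s["tool_pos"])
E
```

```text
t: 41.85
tool_pos: [0.6388, -0.0404, 0.0851]
tool_rot: [0.709, 0.706, -0.0, -0.0]
wrist_force: [0.2, 0.7, -0.3]
opening: 0.085
t: 43.1
tool_pos: [0.4684, -0.1152, 0.2172]
tool_rot: [0.709, 0.705, -0.0, -0.001]
wrist_force: [0.4, -0.8, 0.4]
opening: 0.0849
[ 0.46835414 -0.11521847  0.21715526] [ 0.40935217 -0.7534514   0.44782742]
[ 0.46722114 -0.11541419  0.21727511]
```

View pics/e1.png

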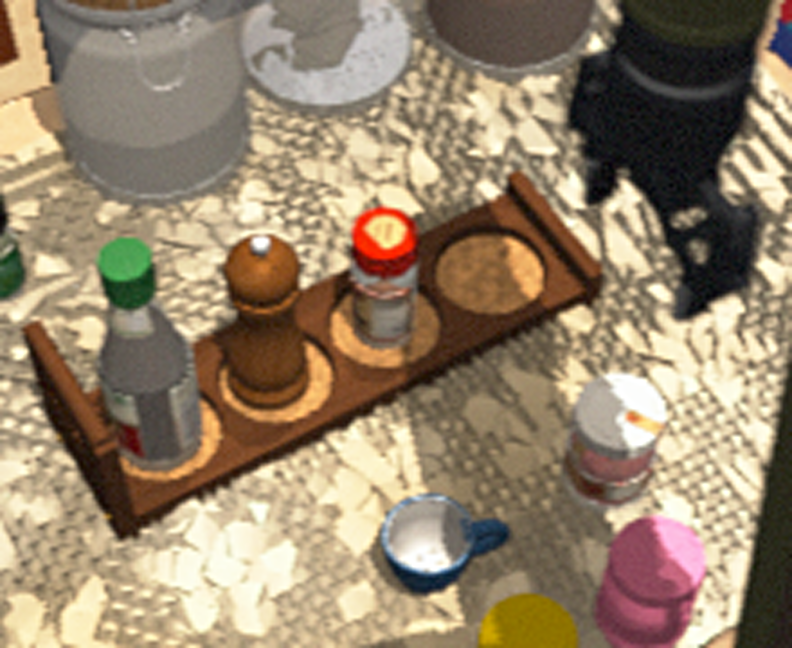

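View pics/e2.png

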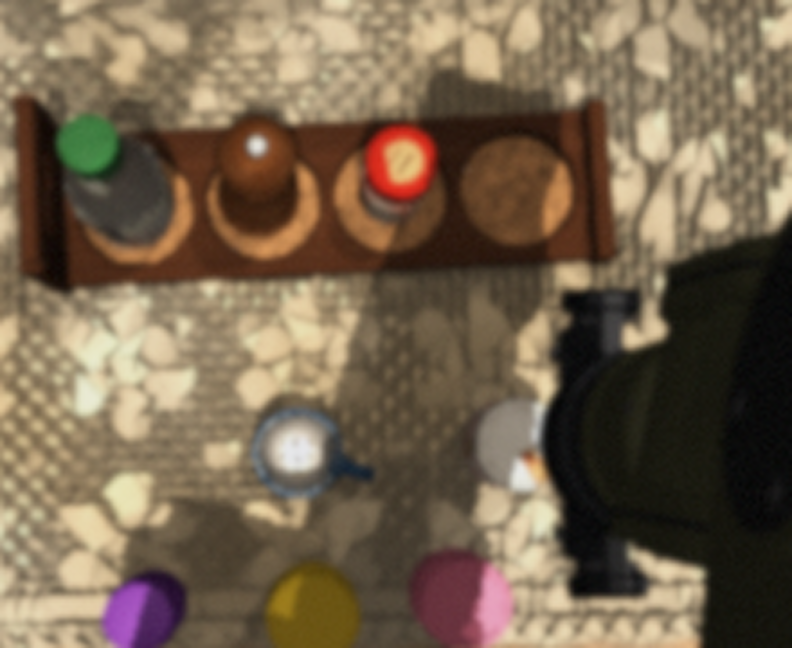

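```bash
python3 -m jog '[[0,0,0,-0.01,0.01,0.3,85],[0,0,0,0,0,0.5,85],[0,0,0,0,0,0.5,85],[0,0,0,0,0,0.4,85],[0,0,0,0,0,0.2,85],[0,0,0,0,0,0,85],[0,0,0,0,0,0,85],[0,0,0,0,0,0,85],[0,0,0,0,0,0,85],[0,0,0,0,0,0,85]]'
python3 - <<'E'
from h import *
s=sensors.state(); print(s["tool_pos"],s["wrist_force"])
q=snapshot("scene"); crop(q,270,120,130,120,5,"e3.png")
p=snapshot("top"); crop(p,260,170,130,120,5,"e4.png")
E
```

```text
t: 44.45
tool_pos: [0.4718, -0.1155, 0.1037]
tool_rot: [0.709, 0.706, 0.0, 0.0]
wrist_force: [-0.0, 0.6, -0.3]
opening: 0.0851
[ 0.4718424  -0.11547282  0.1037191 ] [-0.00573561  0.63275304 -0.31499131]
```

View pics/e3.png

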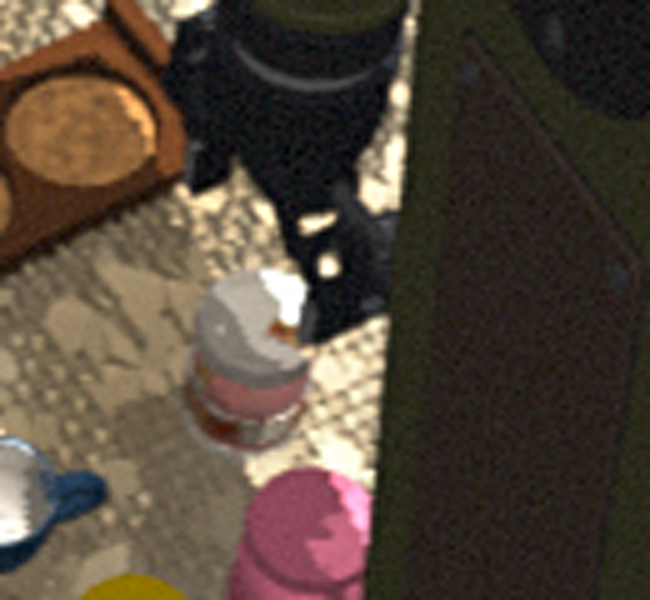

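View pics/e4.png

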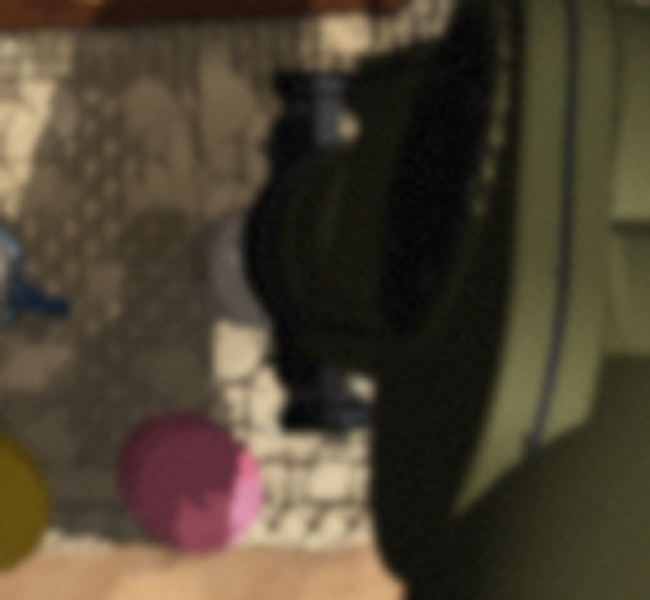

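```bash
python3 -m jog '[[0,0,0,-0.02,-0.06,0,85],[0,0,0,0,0,0.1,85],[0,0,0,0,0,0.2,85],[0,0,0,0,0,0.2,85],[0,0,0,0,0,0.2,85],[0,0,0,0,0,0.15,85],[0,0,0,0,0,0.1,85],[0,0,0,0,0,0,85],[0,0,0,0,0,0,85],[0,0,0,0,0,0,85]]'
python3 - <<'E'
from h import *
s=sensors.state(); print(s["tool_pos"],s["wrist_force"])
q=snapshot("scene"); crop(q,270,120,130,120,5,"e5.png")
E
```

```text
t: 45.8
tool_pos: [0.4685, -0.1167, 0.0468]
tool_rot: [0.709, 0.706, 0.0, 0.0]
wrist_force: [0.2, 0.4, -1.2]
opening: 0.0851
[ 0.46845241 -0.11668479  0.04682954] [ 0.19758912  0.43926709 -1.18777725]
```

View pics/e5.png

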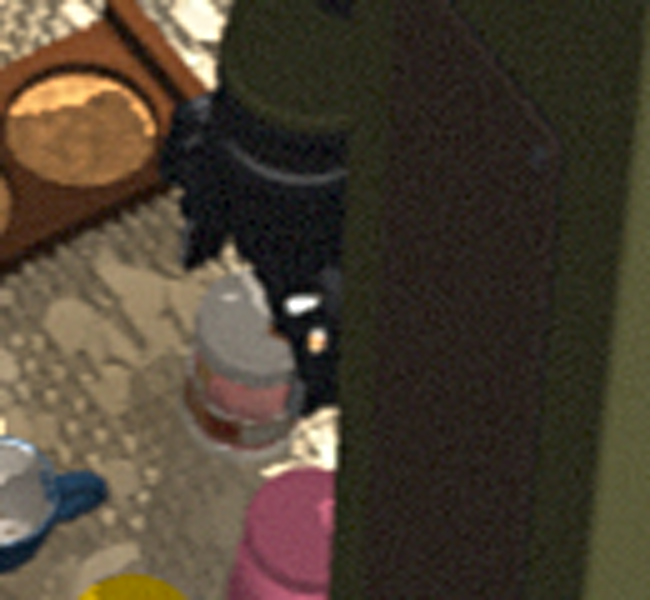

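```bash
python3 -m jog '[[0,0,0,0,0,0,40],[0,0,0,0,0,0,40],[0,0,0,0,0,0,40],[0,0,0,0,0,0,40],[0,0,0,0,0,0,40],[0,0,0,0,0,0,40],[0,0,0,0,0,0,40],[0,0,0,0,0,0,40],[0,0,0,0,0,-0.1,40],[0,0,0,0,0,-0.1,40]]' 50
python3 -m jog '[[0,0,0,0,0,-0.2,40],[0,0,0,0,0,-0.3,40],[0,0,0,0,0,-0.3,40],[0,0,0,0,0,-0.3,40],[0,0,0,0,0,-0.2,40],[0,0,0,0,0,-0.1,40],[0,0,0,0,0,0,40],[0,0,0,0,0,0,40],[0,0,0,0,0,0,40],[0,0,0,0,0,0,40]]'
python3 - <<'E'
from h import *
s=sensors.state(); print(s["tool_pos"],s["wrist_force"])
q=snapshot("scene"); crop(q,250,80,150,140,5,"e6.png")
E
```

```text
t: 47.1
tool_pos: [0.4677, -0.1165, 0.0584]
tool_rot: [0.709, 0.706, -0.0, -0.0]
wrist_force: [-0.2, 0.1, -1.6]
opening: 0.0577
t: 48.35
tool_pos: [0.4678, -0.1165, 0.142]
tool_rot: [0.709, 0.706, -0.0, -0.0]
wrist_force: [-0.8, 0.4, -2.5]
opening: 0.0575
[ 0.46775015 -0.11651383  0.14197817] [-0.7715459   0.38505818 -2.51156969]
```

View pics/e6.png

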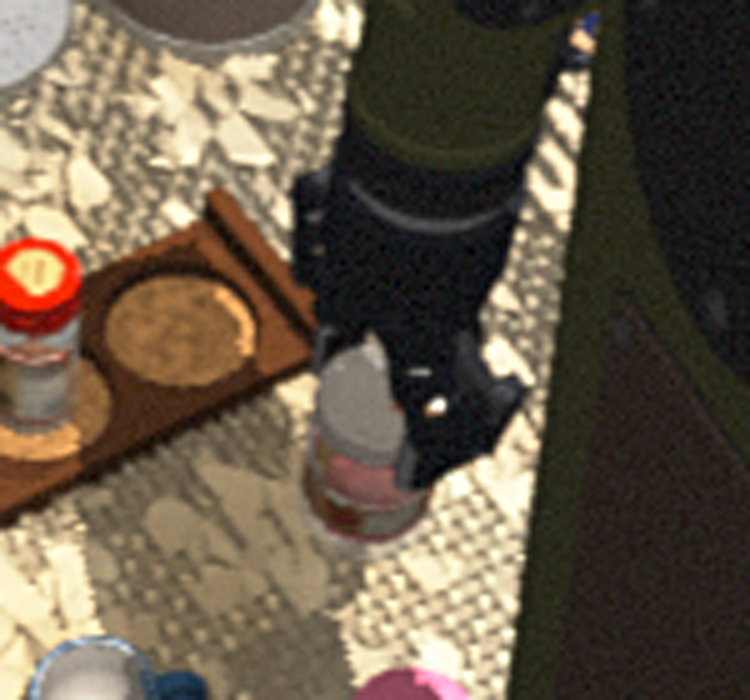

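```bash
python3 -m jog '[[0,0,0,0,0.2,0,40],[0,0,0,-0.04,0.4,0,40],[0,0,0,-0.05,0.5,0,40],[0,0,0,-0.05,0.5,0,40],[0,0,0,-0.05,0.5,0,40],[0,0,0,0,0.4,0,40],[0,0,0,0,0.3,0,40],[0,0,0,0,0.12,0,40],[0,0,0,0,0,0.4,40],[0,0,0,0,0,0.2,40]]'
python3 - <<'E'
from h import *
s=sensors.state(); print(s["tool_pos"],s["wrist_force"])
q=snapshot("scene"); crop(q,220,60,150,130,5,"e7.png")
print((proj(q,(.643,-.128,.058))-[220,60])*5)
E
```

```text
t: 49.65
tool_pos: [0.6422, -0.1285, 0.1049]
tool_rot: [0.709, 0.706, -0.001, -0.001]
wrist_force: [-1.1, 0.2, -3.4]
opening: 0.0579
[ 0.64220045 -0.12845684  0.10491036] [-1.06709857  0.19399093 -3.38026309]
[327.27664209 382.74966137]
```

View pics/e7.png

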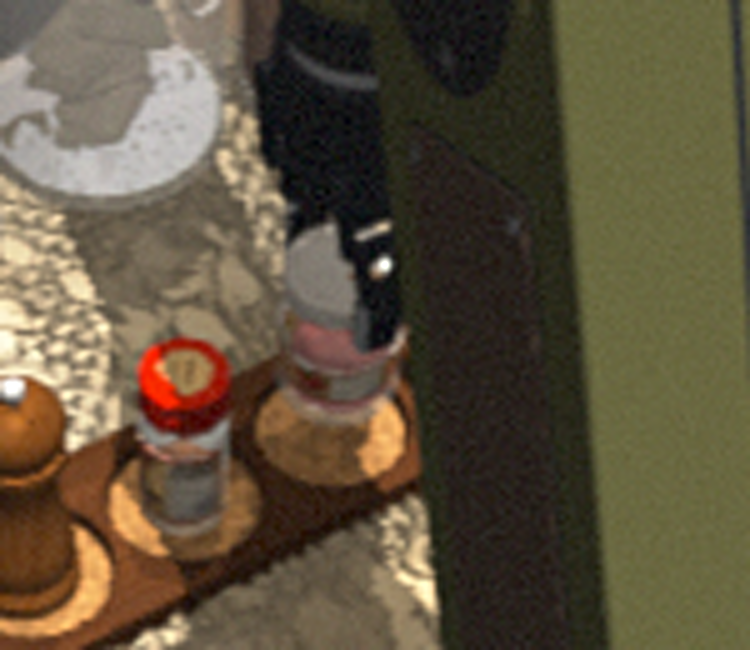

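```bash
python3 -m jog '[[0,0,0,0.04,0,0.1,40],[0,0,0,0,0,0.15,40],[0,0,0,0,0,0.15,40],[0,0,0,0,0,0.15,40],[0,0,0,0,0,0.08,40],[0,0,0,0,0,0.05,40],[0,0,0,0,0,0,40],[0,0,0,0,0,0,40],[0,0,0,0,0,0,40],[0,0,0,0,0,0,40]]'
python3 - <<'E'
from h import *
s=sensors.state(); print(s["tool_pos"],s["wrist_force"])
q=snapshot("scene"); crop(q,220,60,150,130,5,"e8.png")
print((proj(q,(.643,-.128,.014))-[220,60])*5)
E
```

```text
t: 50.95
tool_pos: [0.6433, -0.1263, 0.0658]
tool_rot: [0.709, 0.706, 0.0, 0.0]
wrist_force: [0.7, -0.3, -2.6]
opening: 0.0578
[ 0.64331264 -0.12632725  0.06583653] [ 0.6932578  -0.27411839 -2.60074117]
[322.74974712 435.64162368]
```

View pics/e8.png

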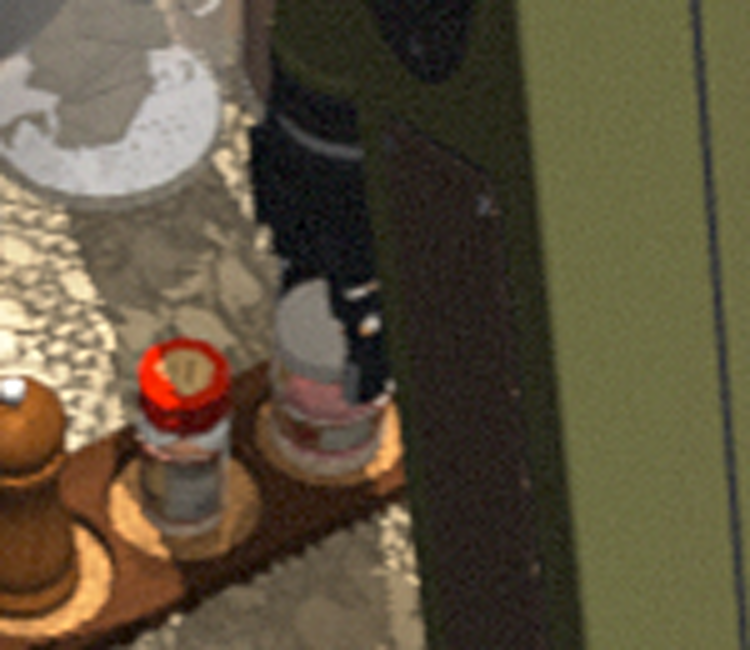

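```bash
python3 -m jog '[[0,0,0,0,0,0.03,40],[0,0,0,0,0,0.025,40],[0,0,0,0,0,0.02,40],[0,0,0,0,0,0.01,40],[0,0,0,0,0,0,40],[0,0,0,0,0,0,40],[0,0,0,0,0,0,40],[0,0,0,0,0,0,40],[0,0,0,0,0,0,40],[0,0,0,0,0,0,40]]'
```

```text
t: 52.25
tool_pos: [0.6431, -0.1263, 0.061]
tool_rot: [0.709, 0.706, -0.0, 0.0]
wrist_force: [-3.5, 0.3, 5.9]
opening: 0.0574
```

Seated: the force went from −2.6 to +5.9 N. Release and back off.

```bash
python3 -m jog '[[0,0,0,0,0,0,60],[0,0,0,0,0,0,63],[0,0,0,0,0,0,68],[0,0,0,0,0,0,76],[0,0,0,0,0,0,85],[0,0,0,0,0,0,85],[0,0,0,0,0,0,85],[0,0,0,0,0,-0.1,85],[0,0,0,0,0,-0.3,85],[0,0,0,0,0,-0.4,85]]'
python3 -m jog '[[0,0,0,0,0,-0.5,85],[0,0,0,0,0,-0.6,85],[0,0,0,0,0,-0.6,85],[0,0,0,-0.3,-0.3,-0.3,85],[0,0,0,-0.6,-0.5,0,85],[0,0,0,-0.6,-0.5,0,85],[0,0,0,-0.6,-0.5,0,85],[0,0,0,-0.6,-0.4,0,85],[0,0,0,-0.3,-0.2,0,85],[0,0,0,0,0,0,85]]'
python3 - <<'E'
from h import *
q=snapshot("scene"); crop(q,150,60,220,180,3.6,"f1.png")
p=snapshot("top"); crop(p,170,100,220,180,3.6,"f2.png")
for n in ("blue_mug","sauce_bottle","pepper_mill","spice_jar","jam_jar"):
    r=[spotter.pinpoint(x,n) for x in (q,p)]
    print(n,[[(hit(x,d["uv"],0 if n[0]=="b" else .014)[:2].round(3).tolist(),round(d["confidence"],2)) for d in rr] for x,rr in zip((q,p),r)])
E
```

```text
t: 53.5
tool_pos: [0.6427, -0.1262, 0.1088]
tool_rot: [0.709, 0.706, -0.0, -0.0]
wrist_force: [-0.3, 0.0, -0.1]
opening: 0.0851
t: 54.75
tool_pos: [0.4971, -0.3068, 0.2284]
tool_rot: [0.71, 0.705, 0.0, -0.0]
wrist_force: [0.1, -0.1, -0.7]
opening: 0.0852
blue_mug [[([0.462, 0.011], 0.92)], [([0.465, 0.018], 0.69), ([0.646, -0.125], 0.41)]]
sauce_bottle [[([0.626, 0.133], 0.55)], [([0.626, 0.139], 0.82)]]
pepper_mill [[([0.631, 0.056], 0.57)], [([0.641, 0.048], 0.74)]]
spice_jar [[([0.64, -0.038], 0.89), ([0.617, 0.188], 0.75), ([0.364, 0.126], 0.67)], [([0.634, -0.039], 0.57), ([0.364, 0.13], 0.56)]]
jam_jar [[([0.651, -0.135], 0.76), ([0.356, 0.022], 0.68), ([0.363, -0.071], 0.65)], [([0.371, -0.078], 0.84), ([0.358, 0.016], 0.76), ([0.646, -0.128], 0.69)]]
```

View pics/f1.png

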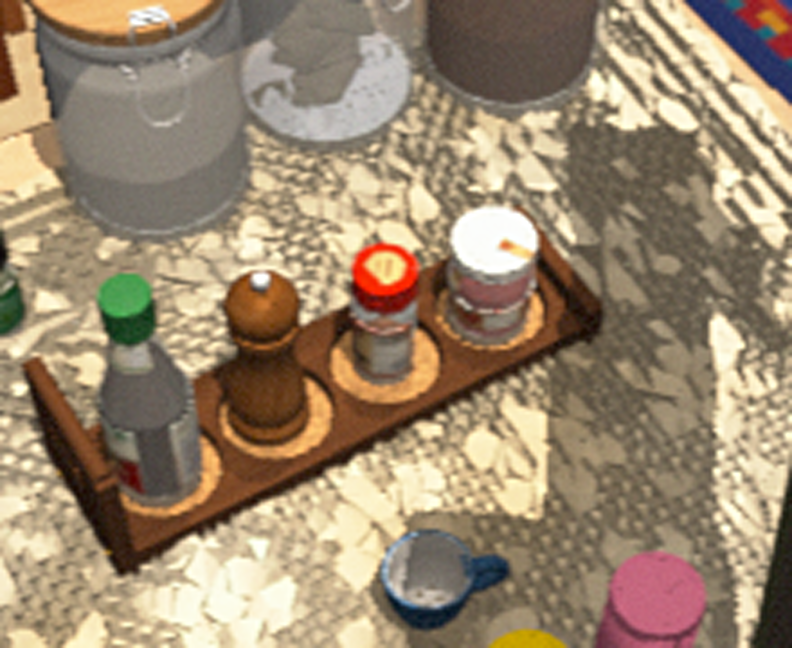

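View pics/f2.png

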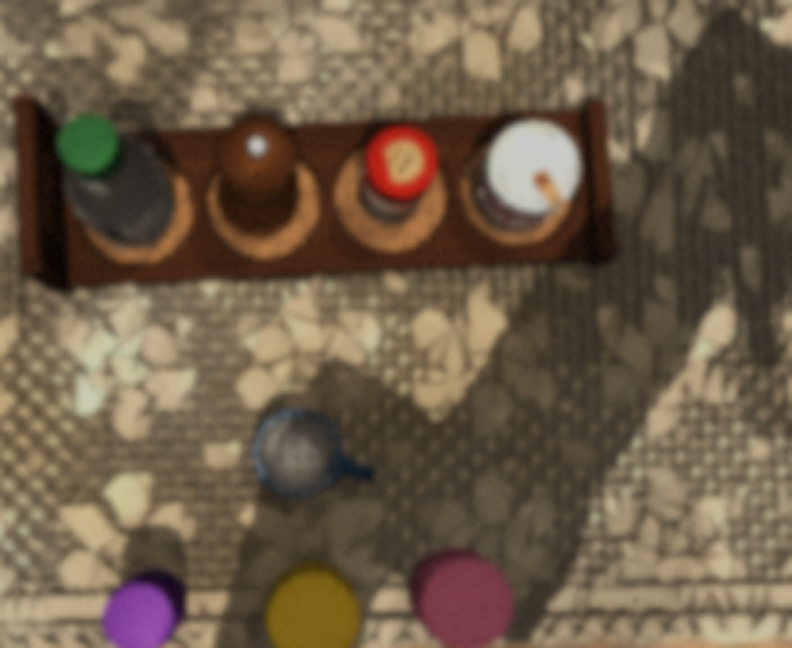

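Run:
```python
from h import *
out={}
ps={n:snapshot(n) for n in("scene","top")}
for k,f,z in(("bottle",lambda H,S,V:(H>50)&(H<80)&(S>120)&(V>60),.204),("spice",lambda H,S,V:((H<6)|(H>175))&(S>190)&(V>120),.114),("jam",lambda H,S,V:(S<40)&(V>150),.097)):
    r=[]
    for n,p in ps.items():
        im=cv2.cvtColor(p["image"],cv2.COLOR_RGB2HSV).astype(int)
        c,l,st,ce=cv2.connectedComponentsWithStats(f(*cv2.split(im.astype(np.int32))).astype(np.uint8))
        for i in range(1,c):
            X=hit(p,ce[i],z)
            if st[i,4]>80 and .59<X[0]<.69 and abs(X[1])<.19: r.append((n,ce[i],X[:2].round(3)))
    print(k,[(a,b.round(1).tolist(),c.tolist()) for a,b,c in r])
    a=[x for x in r if x[0]=="scene"];b=[x for x in r if x[0]=="top"]
    if a and b: print(tri(ps["scene"],a[0][1],ps["top"],b[0][1]))
s=sensors.state();print(s["t"],s["qvel"].round(3))
```

```text
bottle [('scene', [184.9, 144.5], [0.631, 0.135]), ('top', [194.2, 140.1], [0.633, 0.138])]
(array([0.63151658, 0.13627207, 0.20439169]), np.float64(0.7014548779687573), np.float64(1.0794738808968987))
spice [('scene', [256.1, 136.3], [0.64, -0.042]), ('top', [280.9, 144.9], [0.642, -0.04])]
(array([ 0.64133586, -0.0413887 ,  0.11333974]), np.float64(0.3582017518837972), np.float64(0.5644690317360528))
jam [('scene', [286.1, 126.4], [0.644, -0.128]), ('top', [317.4, 145.2], [0.644, -0.125])]
(array([ 0.64288444, -0.12584399,  0.09935805]), np.float64(0.4304315810848607), np.float64(0.6927388828115113))
55.45 [-0.001 -0.001 -0.    -0.001 -0.001 -0.001]
```

All the caps and lids are at seated height and centred over their wells. Handing in.

```bash
python3 -c "
from rig import workorder
print(workorder.job_done())"
```

```text
the job is handed in; nothing more can be done
None
```

All four condiments are back in the rack in order of height. From the tall end board they run sauce bottle, pepper mill, spice jar, jam jar. I handed the job in at about 55 s of the 109 s allowed.

**Final checks:**
- **Seating:** I measured the bottle cap, spice cap and jam lid from both cameras. They came out at heights of 204, 113 and 99 mm and sat within 3 mm of their well centres, which fits standing upright on the seats. I checked the mill only by eye and with the spotter network, and it stands upright in its well.
- **Mug and look-alikes:** The mug shows no clear movement. Its readings differ by up to about 8 mm, which is no more than the two cameras disagree with each other. I went nowhere near the purple, yellow and pink jars and they look untouched.

**What went wrong or disagreed:**
- **Missed first grasp:** My first try at the mill closed above its head without moving it. The fingertips were about 25 mm higher than the reported tool height suggested, so I set every later grasp from the camera images.
- **Position estimates:** The spotter network put the bottle, mill and jam jar up to about 10 mm off their well centres. The direct cap and lid measurements did not bear this out for the bottle and jam jar.

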